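# Check a returned air manifold set back into the store

### The arm

A 6-joint arm with a two-finger parallel gripper is mounted at the origin on a cart in front of the work surface, level with it; the furniture and walls round the work are solid. World frame = base frame: x ahead of the robot, y to its left, z up, the work surface at z = 0. Lengths are in mm, angles in rad, forces in N, time in s.
With the tool pointing down it reaches from about 325 to 750 mm from the base axis. Payload 7.6 kg.
Tool frame: the origin (TCP) lies between the finger pads; the fingertips stand 11 mm ahead of it and the grasp point (between the pads) lies 8 mm behind it; z points along the fingers, y is the direction in which the jaws open and shut (so a half turn about z gives the same grasp; the last joint's range is limited). The gripper opens to 85 mm and grips with 20 to 120 N. Pads are 22 mm wide; open, the fingers measure 114 mm over their backs; the gripper's body (76 mm by 85 mm) begins 54 mm behind the grasp point. The pads swing forward as they close: fully open they stand 13 mm farther back than shut.
Start: joints at [-1.337, 0.052, 1.401, -0, 1.689, -0.07], TCP at [157.077, -500.97, 242.323] pointing down, gripper open.
Joint ranges: [-2.9, 2.9], [-0.91, 2.17], [0.12, 2.37], [-1.06, 4.2], [0.26, 2.73], [-2.93, 2.93]. Speed limits (rad/s): [2.57, 2.57, 3.01, 3.14, 3.14, 3.14].

### API

Orientations are given as a rotation vector (axis times angle).
In Python, from cell import state, camera, get_calibration, close_job gives the robot as it stands.
- The arm moves only by the tool step_arm, never from a script. Its argument "commands" is a list of rows, each a list of 7 numbers: the turn, a rotation vector about the tool's x, y, z in rad, then the shift along the tool's x, y, z in m, then the closure in counts, from 0 (fully open) to 255 (shut). In form: [[wx, wy, wz, tx, ty, tz, hand], ...]. A call has 1 to 12 rows; each row is the pose to reach, as a shift and turn from the pose commanded when the call began, along the tool's axes at that moment; what a row does not reach only later rows make up. A row lasts 1/12 s, in which the tool goes at most 41.7 mm and 7.16 degrees, less where a joint would pass 70% of its speed; a pose out of reach is approached as far as the arm can. A call with a gripper value outside its range is refused whole. The fingers move at their own pace and stop on an object; "newtons" is the grip in N (left out, the last holds). Time passes only in rows, so rows that repeat a pose let the fingers close. It gives the time, the measured TCP pose, the force and the opening at its end, in the units of the state.
- state(): the state, without advancing time (a new reading comes with each control period).
- camera(name): name is "scene" or "top" or "wrist"; returns (picture, depth): 400x640x3 uint8, blue, green, red; 400x640 float32, mm along the optical axis (not along the pixel's ray), 0 where there is no reading.
- get_calibration(name): a dict with "intrinsics" (3x3 intrinsics, pixels), "origin" and "attitude" of the camera in the world. Camera axes: x right, y down, z forward; pixel columns grow to the right and rows downward; lengths in mm; the calibration is good to about 2 mm. The wrist camera is an equidistant fisheye: a pixel r from the principal point sees the ray r / f radians off the axis. A picture is of the moment at which its call begins: read the wrist's pose just before it. get_calibration takes no time and is no camera call; for the wrist camera it gives the pose at the moment of the call.
- close_job(): hands the job in, once; it reports no verdict.
The state is a dict: "time": time; "qpos": joint angles; "joint_velocities": joint speeds; "joint_torque": joint torques, N m; "eef_pos": TCP position; "eef_rot": TCP orientation; "ft_force": force on the tool from outside, world axes, zero at the start; "ft_torque": the same for the moment, N m; "gripper_width": finger opening in mm.
Only numpy, scipy, OpenCV 4.12 (cv2) and the standard library are available. Lean on these libraries where they do the work, as an engineer would, in place of code of your own. Each camera call takes 0.05 s, during which the arm holds its last target.

### The job

This air manifold has come back to the store with both outlets open. Turn both valve levers all the way shut, to their stops across the pipes, then press both hinged outlet covers down until their catches hold them shut. Lay each loose piece of the set that is here (pressure gauge, long and short coupler, sealant bottle) in its own outline in the tray, pointing the way it is drawn, the gauge face up, and leave the other things where they lie.

Things in the scene. Friction and masses are not known exactly. Their poses are not given: they have to be found in the camera images.
- manifold: air manifold, fixed: grey base plate 174 x 270 mm, a bar at the back and two lines, left at y +65, right at y -65 mm: brass ball valve with red lever (vertical axis at x +28), in front of it an outlet block (x -67 to -15, 50 mm wide, top at z 47) with a grey cover hinged on a pin along y at x -70, z 50. Origin under the plate on the table; x from outlets back to bar (away from robot), y left, z up
- valve_left_lever (a joint): left valve's lever, rad: 0 open, the lever along the pipe, pointing to manifold -x out over its outlet (so the cover cannot close); grows counter-clockwise from above to 1.57 at the end stop, shut, the lever across the pipe, pointing to manifold -y. Slight friction (0.03 N m); it stays where it is left
- lever_left_end (a point): on the left lever's centre line, 76 mm from its axis, 4 mm from its free end. The lever is a flat bar 16 mm wide, 63 to 66 mm above the table; the brass body and stem beneath reach 28 mm from the axis, 53 mm high
- cover_left (a joint): left outlet cover, rad: 0 shut flat on its block, 1.9 wide open, leaning towards the robot; its hinge is on the outlet's robot side. The stiff hinge holds it where it is left; in the last 0.15 rad two spring balls resist (about 8 N at the free edge), then pull it shut and hold it
- cover_left_edge (a point): on the left cover's outer face (the top when shut), 56 mm from the hinge pin, 4 mm from the free edge. The cover is a plate 50 mm wide, 5 mm thick, reaching 60 mm from the pin, outer face 2.5 mm above the pin when shut; two tabs hang 16 mm below at the free edge
- valve_right_lever (a joint): right valve's lever, rad: 0 open, the lever along the pipe, pointing to manifold -x out over its outlet (so the cover cannot close); grows counter-clockwise from above to 1.57 at the end stop, shut, the lever across the pipe, pointing to manifold -y. Slight friction (0.03 N m); it stays where it is left
- lever_right_end (a point): on the right lever's centre line, 76 mm from its axis, 4 mm from its free end. The lever is a flat bar 16 mm wide, 63 to 66 mm above the table; the brass body and stem beneath reach 28 mm from the axis, 53 mm high
- cover_right (a joint): right outlet cover, rad: 0 shut flat on its block, 1.9 wide open, leaning towards the robot; its hinge is on the outlet's robot side. The stiff hinge holds it where it is left; in the last 0.15 rad two spring balls resist (about 8 N at the free edge), then pull it shut and hold it
- cover_right_edge (a point): on the right cover's outer face (the top when shut), 56 mm from the hinge pin, 4 mm from the free edge. The cover is a plate 50 mm wide, 5 mm thick, reaching 60 mm from the pin, outer face 2.5 mm above the pin when shut; two tabs hang 16 mm below at the free edge
- tray: the set's grey kit tray, fixed, 112 x 276 mm, with a white sheet on which each piece's outline is drawn in black; sheet 4 mm above the table, rim 9 mm high. Origin on the table under its centre; x away from the robot along the outlines, y left. From right to left: gauge, long coupler, sealant, short coupler
- gauge_head (a point): pressure gauge lying face up: round dark case 55 mm across, 24 mm high, with a brass stem, 78 mm long over all; case centre 11.5 mm from the overall middle. Loose; may be absent. This point: on its centre line in the case, 30 mm from its overall middle and 12 mm above its underside. In its outline it lies at tray x +30, y -100 mm; its z axis points up out of the face
- gauge_tail (a point): the matching point in the gauge's stem, 30 mm the other way from the middle. In its outline it lies at tray x -30, y -100 mm
- coupler_long_head (a point): the longer steel air coupler, lying on its side: 83 mm long, 29 mm across, a thin ribbed hose tail at one end and a thick socket at the other. Loose; may be absent. This point: on its centre line in the socket end, 35 mm from its overall middle and 13.8 mm above its underside. In its outline it lies at tray x +35, y -18 mm
- coupler_long_tail (a point): the matching point in the long coupler's hose tail, 35 mm the other way from the middle. In its outline it lies at tray x -35, y -18 mm
- sealant_head (a point): thread-sealant bottle lying on its side: blue body 16 mm across, a six-sided pale cap 20 mm across at one end, 75 mm long. Loose; may be absent. This point: on its centre line in the cap, 32 mm from its overall middle and 9 mm above its underside. In its outline it lies at tray x +32, y +42 mm
- sealant_tail (a point): the matching point in the sealant bottle's foot, 32 mm the other way from the middle. In its outline it lies at tray x -32, y +42 mm
- coupler_short_head (a point): the shorter steel air coupler, lying on its side: 72 mm long, 25 mm across, shaped like the longer one. Loose; may be absent. This point: on its centre line in the socket end, 30 mm from its overall middle and 12 mm above its underside. In its outline it lies at tray x +30, y +100 mm
- coupler_short_tail (a point): the matching point in the short coupler's hose tail, 30 mm the other way from the middle. In its outline it lies at tray x -30, y +100 mm
- bushing_small: small turned steel bushing, 40 mm across, 26 mm high; a loose bystander, not part of the set; origin the centre of its underside
- ptfe_spool: white tape spool, 52 mm across, 16 mm high; a loose bystander, not part of the set; origin the centre of its underside
- carton: small brown box, 60 x 40 mm, 30 mm high; a loose bystander, not part of the set; origin the centre of its underside
Not all that is in view belongs to the job. What is shaped like the part that bears coupler_short_head but pink is not meant.

How it is judged (in metres and radians):
On the way, in this order (a step that is already met when the one before it is completed fails the run):
1. both valve levers are turned fully shut (value of joint each of valve_left_lever, valve_right_lever above 1.5 rad), for 0.2 s.
2. both outlet covers are pressed shut and held by their catches (value of joint each of cover_left, cover_right below 0.04 rad), for 0.2 s.
At the end, for the whole second after the job is handed in: Both levers above 1.5 rad, both covers below 0.04 rad, and each piece present at rest on the sheet in its own outline: head and tail points within 10 mm of the drawn ones along and across and at most 6 mm above lying height, gauge face up within 0.3 rad (all of step 1 and all of step 2 and x of gauge_head in the frame of tray between 0.02 and 0.04 m and y of gauge_head in the frame of tray between -0.11 and -0.09 m and z of each of gauge_head, gauge_tail, coupler_short_head, coupler_short_tail in the frame of tray below 0.022 m and x of gauge_tail in the frame of tray between -0.04 and -0.02 m and y of gauge_tail in the frame of tray between -0.11 and -0.09 m and angle between gauge_head's own z axis and vertical below 0.3 rad and x of coupler_long_head in the frame of tray between 0.025 and 0.045 m and y of coupler_long_head in the frame of tray between -0.028 and -0.008 m and z of each of coupler_long_head, coupler_long_tail in the frame of tray below 0.0238 m and x of coupler_long_tail in the frame of tray between -0.045 and -0.025 m and y of coupler_long_tail in the frame of tray between -0.028 and -0.008 m and x of sealant_head in the frame of tray between 0.022 and 0.042 m and y of sealant_head in the frame of tray between 0.032 and 0.052 m and z of each of sealant_head, sealant_tail in the frame of tray below 0.019 m and x of sealant_tail in the frame of tray between -0.042 and -0.022 m and y of sealant_tail in the frame of tray between 0.032 and 0.052 m and x of coupler_short_head in the frame of tray between 0.02 and 0.04 m and y of coupler_short_head in the frame of tray between 0.09 and 0.11 m and x of coupler_short_tail in the frame of tray between -0.04 and -0.02 m and y of coupler_short_tail in the frame of tray between 0.09 and 0.11 m); the robot touches nothing.
It fails at once if another tool or part is shifted more than 50 mm (distance of any of bushing_small, ptfe_spool, carton from where it was at the start of the episode above 0.05 m).
Of gauge, coupler_long, sealant, coupler_short only 3 to 4 are there at a start; the rules pass over those that are not, and their reading is None.
At some moment in a run one of gauge may be knocked a few centimetres aside while the robot is not near it.
Once in a run the grip may slacken for a moment while it holds something.
It also fails if it takes over 210 s, if anything falls off the work surface, if the arm or the gripper's body presses on something with over 40 N, if the wrist force passes 120 N, or if a joint passes its speed limit or range.

## Working session

There is one attempt and no reset: what is moved stays moved. The work goes in short steps, Python scripts to look and compute and a tool call to move; the robot and the scene stay as the last step left them, time stands still between calls to the robot, and variables do not carry over. Pictures are saved under pics/ and viewed, and the job is handed in when it is done.

Besides the shell and the picture viewer there is one more tool, called after "Emit:" by a JSON object that holds its "api" and its "payload". step_arm: Moves the arm, as the interface text tells. Its arguments: {"type":"object","properties":{"commands":{"type":"array","items":{"type":"array","items":{"type":"number"}}},"newtons":{"type":"number"}},"required":["commands"]}

```bash
mkdir -p pics; ls; python3 - <<'E'
from cell import state,camera,get_calibration
import cv2
print(state())
for n in("scene","top","wrist"):
    c=get_calibration(n);print(n,c)
    p,d=camera(n);cv2.imwrite(f"pics/{n}0.png",p)
E
```

```text
pics
{'time': 0.0, 'qpos': array([-1.33729913e+00,  5.28266255e-02,  1.40174134e+00, -5.73545380e-06,
        1.68862699e+00, -7.03185383e-02]), 'joint_velocities': array([-0.00219293, -0.00131712, -0.00026911,  0.00040542, -0.00043099,
        0.00010382]), 'joint_torque': array([-2.09572490e-04, -3.81664968e+01, -3.60191488e+01, -6.81858683e-05,
        6.08471513e-03, -3.24784914e-06]), 'eef_pos': array([ 157.00324858, -500.66382746,  241.46934721]), 'eef_rot': array([-3.10383664e+00, -4.75156691e-01,  2.13932422e-04]), 'ft_force': array([ 0.11051967, -0.78370819, -0.66651178]), 'ft_torque': array([ 0.02570471, -0.03024943,  0.01492694]), 'gripper_width': 85.4094858559432}
scene {'intrinsics': array([[375.38061992,   0.        , 320.2832411 ],
       [  0.        , 375.38061992, 199.68083765],
       [  0.        ,   0.        ,   1.        ]]), 'origin': array([ 331.38415196, -298.97657389,  724.32996386]), 'attitude': array([-2.38558686,  0.5485576 , -0.19695065])}
top {'intrinsics': array([[418.38486553,   0.        , 317.20265526],
       [  0.        , 418.38486553, 196.39262624],
       [  0.        ,   0.        ,   1.        ]]), 'origin': array([411.19441579, 195.15918629, 972.80180901]), 'attitude': array([-2.12998646,  2.15046467, -0.21644482])}
wrist {'intrinsics': array([[309.70691629,   0.        , 322.77695036],
       [  0.        , 309.70691629, 197.11721303],
       [  0.        ,   0.        ,   1.        ]]), 'origin': array([ 226.85890354, -478.98517863,  373.75099908]), 'attitude': array([ 2.33201467, -1.71483121, -0.25329447])}
```

View pics/scene0.png

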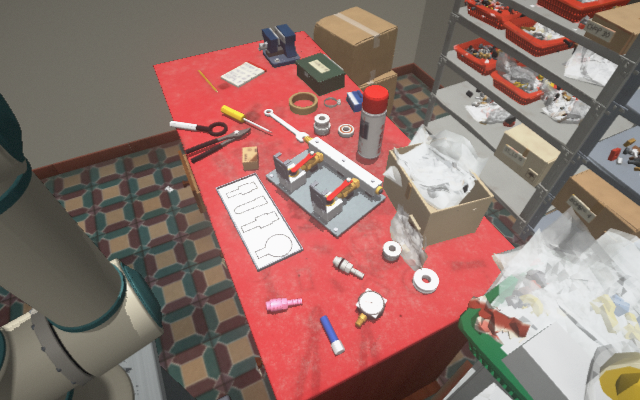

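View pics/top0.png

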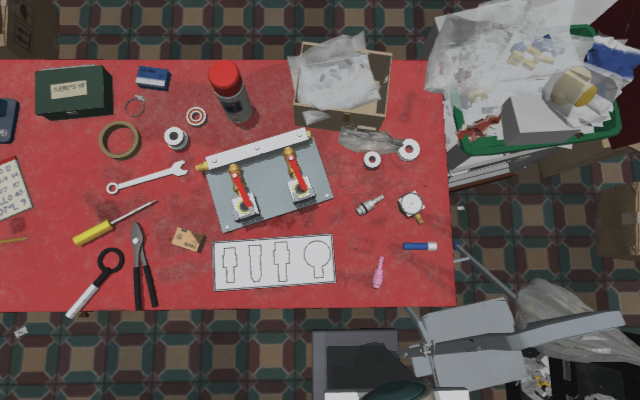

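View pics/wrist0.png

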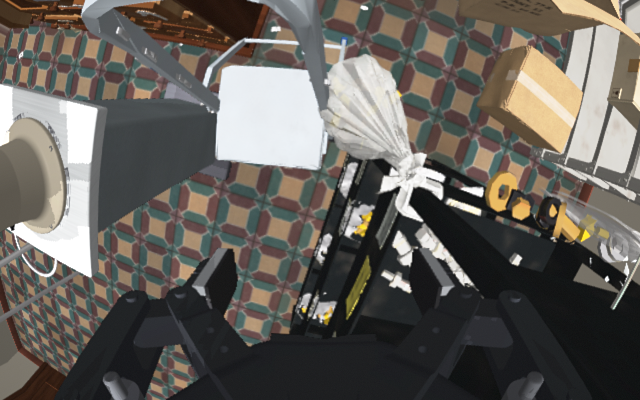

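The scene has a manifold with its tray in front. Four pieces lie to the right: a steel coupler (top 370,205), the gauge (411,206), the sealant (420,246) and the pink decoy coupler (378,272). Next I'll crop and measure them.

```bash
cat > h.py <<'E'
import numpy as np,cv2
from cell import state,camera,get_calibration
from scipy.spatial.transform import Rotation as R
def cal(n):
    c=get_calibration(n);return c['intrinsics'],np.array(c['origin']),R.from_rotvec(c['attitude']).as_matrix()
def plane(n,uv,z,c=None):
    K,o,A=c or cal(n)
    uv=np.atleast_2d(np.float64(uv))
    x=(uv-[K[0,2],K[1,2]])/K[0,0]
    if n=='wrist':
        r=np.linalg.norm(x,axis=1);s=np.where(r>1e-9,np.sin(r)/np.maximum(r,1e-9),1)
        d=np.c_[x*s[:,None],np.cos(r)]
    else: d=np.c_[x,np.ones(len(x))]
    d=d@A.T
    return o+d*((z-o[2])/d[:,2])[:,None]
def proj(n,P,c=None):
    K,o,A=c or cal(n)
    q=(np.atleast_2d(P)-o)@A
    if n=='wrist':
        rr=np.hypot(q[:,0],q[:,1]);t=np.arctan2(rr,q[:,2]);x=q[:,:2]*(t/np.maximum(rr,1e-9))[:,None]
    else: x=q[:,:2]/q[:,2:]
    return x*K[0,0]+[K[0,2],K[1,2]]
def crop(p,x0,y0,x1,y1,name,f=4):
    cv2.imwrite('pics/'+name,cv2.resize(p[y0:y1,x0:x1],None,fx=f,fy=f,interpolation=cv2.INTER_CUBIC))
E
python3 - <<'E'
from h import *
p=cv2.imread('pics/top0.png')
crop(p,190,120,350,300,'c1.png',3.3)
crop(p,320,120,460,300,'c2.png',3.3)
p=cv2.imread('pics/scene0.png')
crop(p,210,90,400,280,'c3.png',3.1)
E
```

```text
(no output)
```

View pics/c1.png

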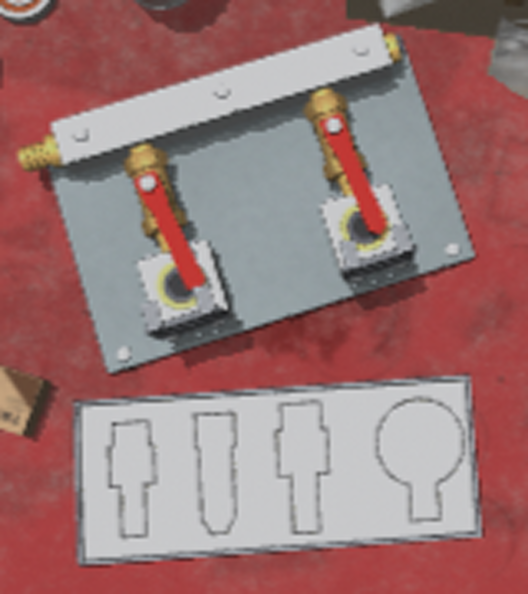

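View pics/c2.png

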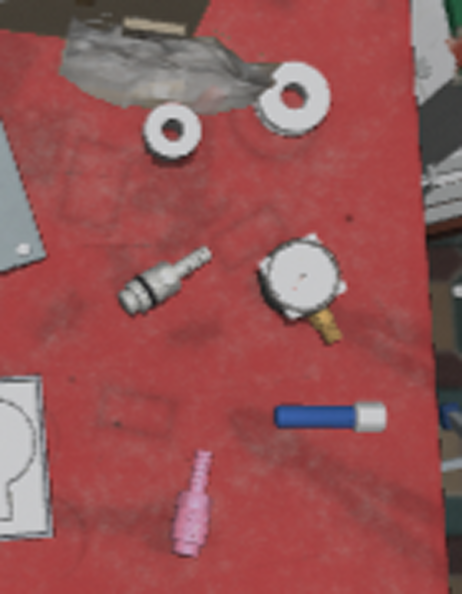

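View pics/c3.png

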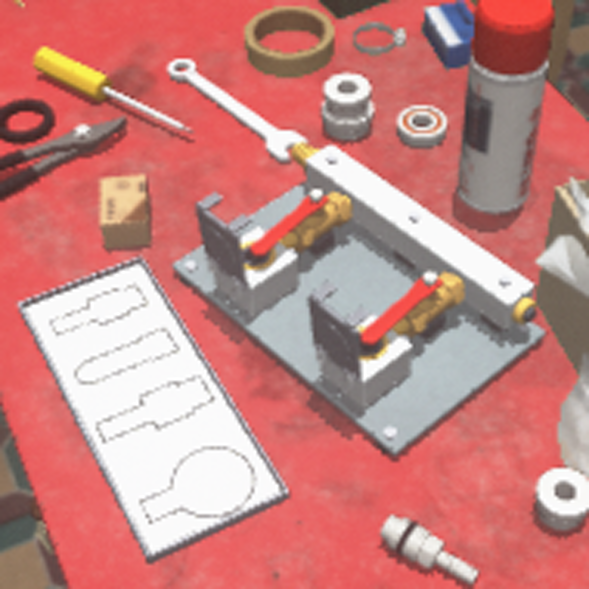

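```bash
cat >> h.py <<'E'
def cloud(n,d):
    K,o,A=cal(n)
    v,u=np.mgrid[:d.shape[0],:d.shape[1]]
    q=np.dstack([(u-K[0,2])/K[0,0]*d,(v-K[1,2])/K[1,1]*d,d])
    return q@A.T+o
def blob(mask,amin=30):
    n,l,s,c=cv2.connectedComponentsWithStats(mask.astype(np.uint8))
    return [(l==i) for i in range(1,n) if s[i,4]>=amin]
def rect(m):
    cs,_=cv2.findContours(m.astype(np.uint8),0,1);c=max(cs,key=cv2.contourArea);return cv2.minAreaRect(c)
E
python3 - <<'E'
from h import *
for n in ('top','scene'):
    p,d=camera(n); W=cloud(n,d); np.save(f'W_{n}.npy',W);cv2.imwrite(f'pics/{n}1.png',p)
    if n=='top':
        for nm,u,v in [('table',350,225),('plate',270,195),('tray',300,250),('plate2',290,205),('bar',260,148)]:
            print(nm,W[v,u].round(1))
        f=lambda x,y:(190+x/3.3,120+y/3.3)
        pc=[f(113,371),f(473,258),f(402,58)]
        print('plate corners',plane('top',pc,7)[:,:2].round(1))
        print('bolts',plane('top',[f(124,353),f(452,249)],8)[:,:2].round(1))
        tc=[f(76,402),f(471,377),f(481,538),f(82,564)]
        T=plane('top',tc,9)[:,:2];print('tray',T.round(1),T.mean(0).round(1))
        hsv=cv2.cvtColor(p,cv2.COLOR_BGR2HSV)
        H,S,V=cv2.split(hsv)
        # gauge/coupler/sealant
        for nm,m in [('blue',(H>105)&(H<130)&(S>120)&(V>60)),('pink',(H>145)&(H<172)&(S>60)&(S<170)&(V>150))]:
            for b in blob(m,40): print(nm,rect(b))
        t=(abs(W[...,2]-64.5)<6)&(S>150)&((H<8)|(H>172))
        t[:, :190]=0;t[:,350:]=0;t[:130]=0;t[260:]=0
        for b in blob(t,30):
            P=W[b];print('lever',rect(b),P.mean(0).round(1))
        E0=plane('top',[(190+148/3.3,120+183/3.3),(190+334/3.3,120+125/3.3)],68);print('pivot',E0.round(1))
        E0=plane('top',[(190+195/3.3,120+287/3.3),(190+376/3.3,120+230/3.3)],66);print('leverend',E0.round(1))
E
```

```text
table [516.3  93.7  -0.6]
plate [586.9 280.   11.2]
tray [459.4 210.8   1. ]
plate2 [563.2 233.5   9.3]
bar [686.9 299.4  56.8]
plate corners [[501.  384.5]
 [579.  132.1]
 [727.3 181.1]]
bolts [[513.4 377. ]
 [585.4 146.9]]
tray [[479.6 409. ]
 [494.3 135.1]
 [384.  130.3]
 [370.1 401.5]] [432. 269.]
blue ((612.76416015625, 60.07547378540039), (52.609092712402344, 23.62601661682129), 15.945394515991211)
blue ((152.07859802246094, 72.41049194335938), (29.472505569458008, 10.573097229003906), 7.594643592834473)
blue ((415.0, 245.5), (5.0, 22.0), 90.0)
pink ((377.8030090332031, 271.9401550292969), (8.988771438598633, 30.362071990966797), 2.862405300140381)
lever ((297.6159362792969, 172.74974060058594), (37.511295318603516, 6.834960460662842), 65.0952377319336) [625.9 214.8  65.6]
lever ((241.50003051757812, 189.50001525878906), (36.224300384521484, 6.7082037925720215), 63.43495178222656) [587.4 336.9  65.5]
pivot [[620.9 352.7  68. ]
 [660.3 228.4  68. ]]
leverend [[550.6 320.5  66. ]
 [588.2 200.5  66. ]]
```

```bash
cat >> h.py <<'E'
def rel(xyz,yaw=None,s=None,rpy=None):
    """shift/turn in tool axes from current to target (tool-down w/ yaw= tool x angle)"""
    s=s or state();Rc=R.from_rotvec(s['eef_rot']);p=s['eef_pos']
    t=Rc.inv().apply(np.array(xyz)-p)/1000
    x=Rc.apply([1,0,0]);cy=np.arctan2(x[1],x[0])
    if yaw is None: w=np.zeros(3)
    else:
        Rt=R.from_matrix(np.array([[np.cos(yaw),np.sin(yaw),0],[np.sin(yaw),-np.cos(yaw),0],[0,0,-1]]))
        w=(Rc.inv()*Rt).as_rotvec()
    print('to',np.round(xyz,1),'yaw now %.3f'%cy,'turn',w.round(3),'shift',t.round(4))
    return t
MO=np.array([613.9,282.1]);MY=.305
def man(x,y): 
    c,s=np.cos(MY),np.sin(MY);return MO+[c*x-s*y,s*x+c*y]
E
python3 - <<'E'
from h import *
print(proj('scene',[[620.9,352.7,68],[660.3,228.4,68],[550.6,320.5,66],[588.2,200.5,66]]).round(1), 'seen 311.9,153.2; 349,180')
W=np.load('W_top.npy');p=cv2.imread('pics/top1.png')
# cover points: high points near hinges
c,s=np.cos(MY),np.sin(MY)
q=W[...,:2]-MO; mx=q@[c,s]; my=q@[-s,c]
Ws=np.load('W_scene.npy');q=Ws[...,:2]-MO; sx=q@[c,s]; sy=q@[-s,c]
for y0 in(65,-65):
    for (X,Y,Z) in((mx,my,W[...,2]),(sx,sy,Ws[...,2])):
        m=(abs(Y-y0)<28)&(X<-45)&(X>-140)&(Z>25)&(Z<130)
        print(y0,m.sum(),[(round(float(a),0),round(float(b),0),round(float(z),0)) for a,b,z in list(zip(X[m],Y[m],Z[m]))[::8]])
rel([400,-250,260]);
for th in (0,.1,.5,1,1.57):
    u=np.array([-np.cos(th),-np.sin(th)]);n=np.array([np.sin(th),-np.cos(th)])
    for y0 in(65,-65):
        print(th,y0,man(*(np.array([28,y0])+50*u-25*n)).round(1),(50*u-25*n).round(1))
E
```

```text
[[312.  153.3]
 [348.8 180.2]
 [291.7 170.5]
 [327.1 198.7]] seen 311.9,153.2; 349,180
65 325 [(-46.0, 51.0, 64.0), (-46.0, 48.0, 47.0), (-58.0, 50.0, 113.0), (-45.0, 64.0, 47.0), (-50.0, 48.0, 44.0), (-48.0, 65.0, 48.0), (-53.0, 48.0, 47.0), (-48.0, 72.0, 46.0), (-65.0, 49.0, 115.0), (-58.0, 79.0, 115.0), (-51.0, 70.0, 49.0), (-67.0, 48.0, 111.0), (-58.0, 84.0, 112.0), (-52.0, 75.0, 49.0), (-69.0, 53.0, 114.0), (-62.0, 42.0, 46.0), (-52.0, 82.0, 48.0), (-56.0, 66.0, 45.0), (-73.0, 44.0, 109.0), (-63.0, 81.0, 112.0), (-56.0, 73.0, 43.0), (-74.0, 50.0, 113.0), (-64.0, 86.0, 114.0), (-58.0, 77.0, 47.0), (-74.0, 55.0, 109.0), (-73.0, 42.0, 74.0), (-58.0, 82.0, 45.0), (-74.0, 60.0, 108.0), (-73.0, 47.0, 71.0), (-71.0, 79.0, 113.0), (-75.0, 64.0, 109.0), (-75.0, 51.0, 75.0), (-73.0, 78.0, 110.0), (-76.0, 64.0, 97.0), (-74.0, 50.0, 47.0), (-75.0, 77.0, 109.0), (-75.0, 64.0, 76.0), (-75.0, 81.0, 99.0), (-73.0, 69.0, 52.0), (-74.0, 79.0, 69.0), (-73.0, 82.0, 48.0)]
65 433 [(-61.0, 84.0, 116.0), (-68.0, 87.0, 112.0), (-69.0, 82.0, 113.0), (-72.0, 78.0, 114.0), (-74.0, 80.0, 108.0), (-72.0, 70
[... 2969 characters left out ...]
-65.0, 39.0), (-56.0, -81.0, 44.0), (-66.0, -61.0, 31.0), (-61.0, -83.0, 47.0), (-66.0, -64.0, 30.0), (-60.0, -88.0, 47.0), (-74.0, -79.0, 47.0), (-57.0, -88.0, 40.0), (-72.0, -87.0, 48.0), (-47.0, -89.0, 28.0), (-61.0, -90.0, 38.0), (-65.0, -87.0, 36.0), (-67.0, -89.0, 35.0)]
to [ 400 -250  260] yaw now 0.304 turn [0. 0. 0.] shift [ 0.3069 -0.1667 -0.0179]
0 65 [565.9 361.3] [-50.  25.]
0 -65 [604.9 237.3] [-50.  25.]
0.1 65 [565.3 355.8] [-52.2  19.9]
0.1 -65 [604.3 231.8] [-52.2  19.9]
0.5 65 [568.4 333.8] [-55.9  -2. ]
0.5 -65 [607.5 209.8] [-55.9  -2. ]
1 65 [583.8 310.8] [-48.1 -28.6]
1 -65 [622.9 186.8] [-48.1 -28.6]
1.57 65 [612.2 297.3] [-25. -50.]
1.57 -65 [651.3 173.3] [-25. -50.]
```

Emit:
{"api": "step_arm", "payload": {"commands": [[0,0,0,0.2,-0.05,-0.03,255],[0,0,0,0.3,-0.16,-0.03,255],[0,0,0,0.3,-0.16,-0.03,255],[0,0,0,0.3,-0.16,-0.03,255],[0,0,0,0.3,-0.16,-0.03,255],[0,0,0,0.3,-0.16,-0.03,255],[0,0,0,0.3,-0.16,-0.03,255],[0,0,0,0.3,-0.16,-0.03,255],[0,0,0,0.3,-0.16,-0.03,255],[0,0,0,0.3,-0.16,-0.03,255],[0,0,0,0.3,-0.16,-0.03,255]]}}

```text
time: 1.17
eef_pos: [395.4, -258.5, 272.1]
eef_rot: [3.105, 0.477, -0.001]
ft_force: [-0.7, -0.4, -0.1]
gripper_width: -0.1
```

```bash
python3 - <<'E'
from h import *
rel([*man(-22,-27),150],MY)
rel([*man(-22,-27),66],MY)
E
```

```text
to [601.  249.7 150. ] yaw now 0.305 turn [ 0.     0.001 -0.   ] shift [ 0.3488 -0.4231  0.1219]
to [601.  249.7  66. ] yaw now 0.305 turn [ 0.     0.001 -0.   ] shift [ 0.3489 -0.4231  0.2059]
```

Emit:
{"api": "step_arm", "payload": {"commands": [[0,0,0,0.349,-0.423,0.09,255],[0,0,0,0.349,-0.423,0.09,255],[0,0,0,0.349,-0.423,0.09,255],[0,0,0,0.349,-0.423,0.09,255],[0,0,0,0.349,-0.423,0.09,255],[0,0,0,0.349,-0.423,0.09,255],[0,0,0,0.349,-0.423,0.09,255],[0,0,0,0.349,-0.423,0.09,255],[0,0,0,0.349,-0.423,0.09,255],[0,0,0,0.349,-0.423,0.09,255],[0,0,0,0.349,-0.423,0.09,255],[0,0,0,0.349,-0.423,0.09,255]]}}

```text
time: 2.17
eef_pos: [582.3, 198.2, 190.6]
eef_rot: [3.105, 0.471, -0.001]
ft_force: [1.2, -0.1, -0.6]
gripper_width: 0.1
```

Emit:
{"api": "step_arm", "payload": {"commands": [[0,0,0,0.0,0.0,0.0,255],[0,0,0,0.0,0.0,0.0,255],[0,0,0,0.0,0.0,0.0,255]]}}

```text
time: 2.42
eef_pos: [581.6, 196.6, 191.0]
eef_rot: [3.105, 0.472, -0.001]
ft_force: [1.1, 0.1, -0.1]
gripper_width: -0.4
```

```bash
python3 - <<'E'
from h import *
rel([*man(-22,-27),66],MY)
p,d=camera('wrist');cv2.imwrite('pics/w1.png',p)
E
```

```text
to [601.  249.7  66. ] yaw now 0.302 turn [ 0.001  0.001 -0.003] shift [ 0.0344 -0.0451  0.1249]
```

View pics/w1.png

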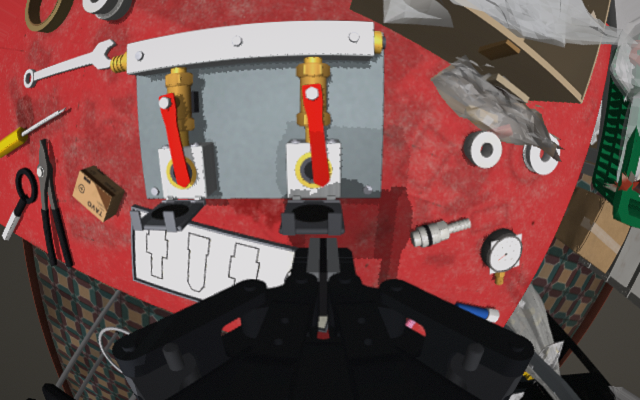

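Emit:
{"api": "step_arm", "payload": {"commands": [[0,0,0,0.034,-0.045,0.0,255],[0,0,0,0.034,-0.045,0.0,255],[0,0,0,0.034,-0.045,0.0,255],[0,0,0,0.034,-0.045,0.04,255],[0,0,0,0.034,-0.045,0.08,255],[0,0,0,0.034,-0.045,0.11,255],[0,0,0,0.034,-0.045,0.125,255],[0,0,0,0.034,-0.045,0.125,255],[0,0,0,0.034,-0.045,0.125,255]]}}

```text
time: 3.22
eef_pos: [600.5, 249.8, 67.0]
eef_rot: [3.106, 0.472, 0.0]
ft_force: [0.5, 0.4, 1.0]
gripper_width: 0.1
```

```bash
python3 - <<'E'
from h import *
s=state();print(s['eef_pos'],s['ft_force']);rel([*man(-22,-27),66],MY)
for th in (.2,.4,.7,1,1.3,1.57,1.62):
    u=np.array([-np.cos(th),-np.sin(th)]);n=np.array([np.sin(th),-np.cos(th)])
    q=np.array([28,-65])+50*u-20*n
    rel([*man(*q),66])
p,d=camera('wrist');cv2.imwrite('pics/w2.png',p)
E
```

```text
[600.49830718 249.830884    67.03459181] [0.47357335 0.41804276 1.02906748]
to [601.  249.7  66. ] yaw now 0.302 turn [ 0.     0.    -0.003] shift [0.0005 0.0002 0.001 ]
to [606.7 221.8  66. ] yaw now 0.302 turn [0. 0. 0.] shift [-0.0024  0.0286  0.001 ]
to [609.1 211.3  66. ] yaw now 0.302 turn [0. 0. 0.] shift [-0.0032  0.0393  0.001 ]
to [616.4 197.   66. ] yaw now 0.302 turn [0. 0. 0.] shift [-0.0005  0.0552  0.0011]
to [627.7 185.5  66. ] yaw now 0.302 turn [0. 0. 0.] shift [0.0069 0.0695 0.0011]
to [641.8 177.9  66. ] yaw now 0.302 turn [0. 0. 0.] shift [0.0181 0.081  0.0011]
to [656.  174.8  66. ] yaw now 0.302 turn [0. 0. 0.] shift [0.0307 0.0881 0.0011]
to [658.7 174.7  66. ] yaw now 0.302 turn [0. 0. 0.] shift [0.0332 0.0891 0.0011]
```

View pics/w2.png

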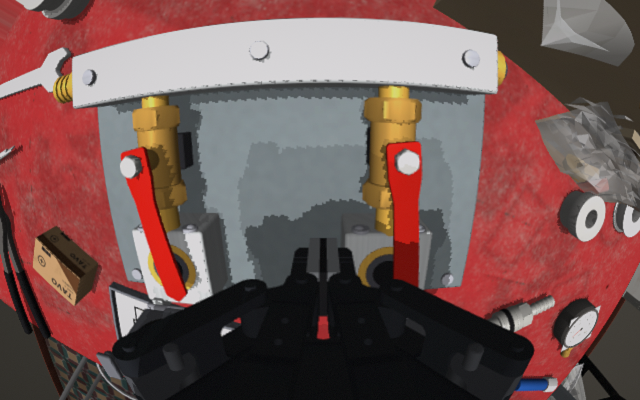

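Emit:
{"api": "step_arm", "payload": {"commands": [[0,0,0,0.0,0.015,0.002,255],[0,0,0,-0.002,0.029,0.002,255],[0,0,0,-0.003,0.04,0.002,255],[0,0,0,-0.002,0.048,0.002,255],[0,0,0,0.0,0.056,0.002,255],[0,0,0,0.003,0.063,0.002,255],[0,0,0,0.007,0.07,0.002,255],[0,0,0,0.012,0.076,0.002,255],[0,0,0,0.018,0.081,0.002,255],[0,0,0,0.024,0.085,0.002,255],[0,0,0,0.028,0.087,0.002,255],[0,0,0,0.028,0.087,0.002,255]]}}

```text
time: 4.27
eef_pos: [654.0, 176.5, 64.0]
eef_rot: [3.105, 0.474, 0.001]
ft_force: [0.3, 0.1, 0.7]
gripper_width: -0.2
```

```bash
python3 - <<'E'
from h import *
s=state();print(s['eef_pos'],s['ft_force'])
p,d=camera('wrist');cv2.imwrite('pics/w3.png',p)
E
```

```text
[653.97797118 176.52937057  64.0198511 ] [0.32443724 0.09682998 0.74363105]
```

View pics/w3.png

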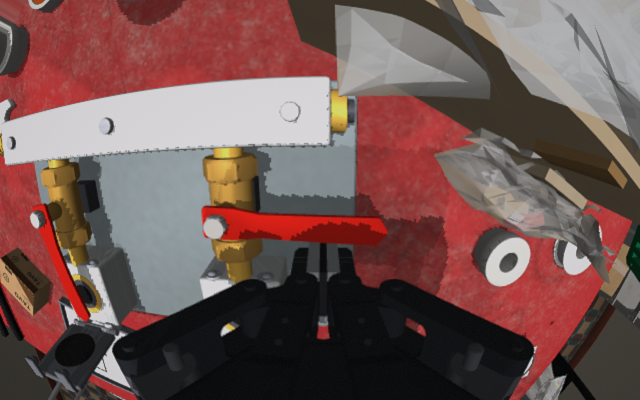

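Emit:
{"api": "step_arm", "payload": {"commands": [[0,0,0,0.004,0.0,0.0,255],[0,0,0,0.007,0.0,0.0,255],[0,0,0,0.009,0.0,0.0,255],[0,0,0,0.009,0.0,0.0,255]]}}

```text
time: 4.65
eef_pos: [658.0, 178.2, 63.8]
eef_rot: [3.103, 0.475, -0.019]
ft_force: [-22.5, -9.3, 9.3]
gripper_width: 0.2
```

```bash
python3 - <<'E'
from h import *
rel([*man(-22,103),66],MY)
E
```

```text
to [562.  373.7  66. ] yaw now 0.304 turn [ 0.001  0.013 -0.001] shift [-0.0332 -0.2153 -0.002 ]
```

Emit:
{"api": "step_arm", "payload": {"commands": [[0,0,0,-0.025,0.0,0.0,255],[0,0,0,-0.038,-0.01,-0.04,255],[0,0,0,-0.038,-0.03,-0.08,255],[0,0,0,-0.038,-0.06,-0.11,255],[0,0,0,-0.038,-0.1,-0.11,255],[0,0,0,-0.038,-0.14,-0.11,255],[0,0,0,-0.038,-0.18,-0.11,255],[0,0,0,-0.038,-0.215,-0.11,255],[0,0,0,-0.038,-0.215,-0.11,255],[0,0,0,-0.038,-0.215,-0.08,255],[0,0,0,-0.038,-0.215,-0.04,255],[0,0,0,-0.038,-0.215,-0.02,255]]}}

```text
time: 5.65
eef_pos: [559.6, 373.0, 79.9]
eef_rot: [3.103, 0.476, -0.006]
ft_force: [-0.2, -1.1, -1.1]
gripper_width: -0.3
```

Emit:
{"api": "step_arm", "payload": {"commands": [[0,0,0,0.0,0.0,0.0,255],[0,0,0,0.0,0.0,0.0,255]]}}

```text
time: 5.82
eef_pos: [560.7, 373.2, 83.7]
eef_rot: [3.105, 0.475, -0.003]
ft_force: [0.8, 0.5, 0.5]
gripper_width: 0.1
```

```bash
python3 - <<'E'
from h import *
s=state();print(s['eef_pos'],s['ft_force']);rel([*man(-22,103),66],MY)
p,d=camera('wrist');cv2.imwrite('pics/w4.png',p)
E
```

```text
[560.69460125 373.21751453  83.67094477] [0.76577854 0.50261445 0.4905431 ]
to [562.  373.7  66. ] yaw now 0.304 turn [ 0.001  0.002 -0.001] shift [ 0.0014 -0.0001  0.0177]
```

View pics/w4.png

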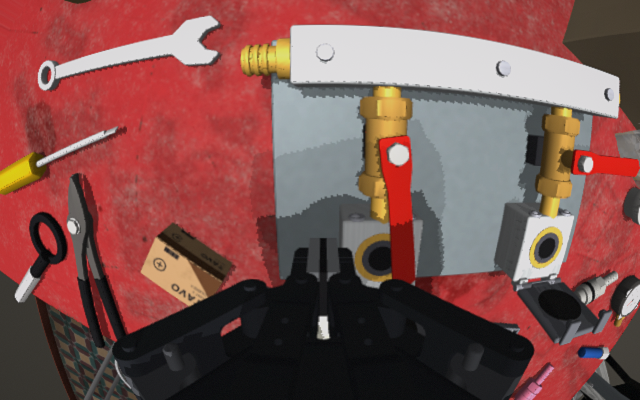

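Emit:
{"api": "step_arm", "payload": {"commands": [[0,0,0,0.001,0.0,0.018,255],[0,0,0,0.0,0.015,0.019,255],[0,0,0,-0.001,0.029,0.019,255],[0,0,0,-0.002,0.04,0.019,255],[0,0,0,-0.001,0.048,0.019,255],[0,0,0,0.001,0.056,0.019,255],[0,0,0,0.004,0.063,0.019,255],[0,0,0,0.008,0.07,0.019,255],[0,0,0,0.013,0.076,0.019,255],[0,0,0,0.019,0.081,0.019,255],[0,0,0,0.025,0.085,0.019,255],[0,0,0,0.031,0.087,0.019,255]]}}

```text
time: 6.87
eef_pos: [617.3, 299.1, 64.9]
eef_rot: [3.105, 0.475, -0.001]
ft_force: [-2.2, 1.9, 0.8]
gripper_width: 0.1
```

Emit:
{"api": "step_arm", "payload": {"commands": [[0,0,0,0.003,0.0,0.0,255],[0,0,0,0.005,0.0,0.0,255],[0,0,0,0.006,0.0,0.0,255],[0,0,0,0.006,0.0,0.0,255]]}}

```text
time: 7.2
eef_pos: [619.7, 299.7, 64.5]
eef_rot: [3.101, 0.474, -0.016]
ft_force: [-19.1, -10.2, 9.3]
gripper_width: 0.2
```

```bash
python3 - <<'E'
from h import *
rel([*man(-105,65),150],MY)
E
```

```text
to [494.2 312.6 150. ] yaw now 0.304 turn [ 0.003  0.011 -0.001] shift [-0.1168 -0.0496 -0.0844]
```

Emit:
{"api": "step_arm", "payload": {"commands": [[0,0,0,-0.025,0.0,0.0,255],[0,0,0,-0.025,0.0,-0.04,255],[0,0,0,-0.025,-0.01,-0.08,255],[0,0,0,-0.04,-0.03,-0.09,255],[0,0,0,-0.075,-0.05,-0.09,255],[0,0,0,-0.115,-0.05,-0.09,255],[0,0,0,-0.121,-0.05,-0.09,255],[0,0,0,-0.121,-0.05,-0.07,255],[0,0,0,-0.121,-0.05,-0.045,255],[0,0,0,-0.121,-0.05,-0.045,255],[0,0,0,-0.121,-0.05,-0.045,255]]}}

```text
time: 8.12
eef_pos: [491.7, 312.7, 109.4]
eef_rot: [3.104, 0.475, -0.004]
ft_force: [0.9, 0.4, -0.1]
gripper_width: -0.3
```

```bash
python3 - <<'E'
from h import *
s=state();print(s['eef_pos'],s['ft_force'])
c,t=np.cos(MY),np.sin(MY);q=s['eef_pos'][:2]-MO;print('man',q@[c,t],q@[-t,c])
for ph in (1.6,1.3,1,.8,.6,.4,.2,0,-.05):
    r=48;C=np.array([-70,50])+r*np.array([np.cos(ph),np.sin(ph)])+2.5*np.array([-np.sin(ph),np.cos(ph)])
    print(ph,end=' ');rel([*man(C[0]-11,65),C[1]+11])
p,d=camera('wrist');cv2.imwrite('pics/w5.png',p)
E
```

```text
[491.72592416 312.6933257  109.42388888] [ 0.92741877  0.39077486 -0.08950607]
man -107.3484030113891 65.86939164795771
1.6 to [513.4 318.6 108.9] yaw now 0.304 turn [0. 0. 0.] shift [0.0225 0.0008 0.0005]
1.3 to [527.1 322.9 107.9] yaw now 0.304 turn [0. 0. 0.] shift [0.0368 0.0008 0.0014]
1 to [539.9 326.9 102.7] yaw now 0.304 turn [0. 0. 0.] shift [0.0502 0.0008 0.0066]
0.8 to [547.3 329.3  97.2] yaw now 0.304 turn [0. 0. 0.] shift [0.058  0.0008 0.0121]
0.6 to [553.6 331.2  90.2] yaw now 0.304 turn [0. 0. 0.] shift [0.0646 0.0008 0.0191]
0.4 to [558.4 332.8  82. ] yaw now 0.304 turn [0. 0. 0.] shift [0.0697 0.0007 0.0273]
0.2 to [561.5 333.8  73. ] yaw now 0.304 turn [0. 0. 0.] shift [0.073  0.0007 0.0363]
0 to [562.9 334.2  63.5] yaw now 0.304 turn [0. 0. 0.] shift [0.0745 0.0007 0.0457]
-0.05 to [563.  334.2  61.1] yaw now 0.304 turn [0. 0. 0.] shift [0.0745 0.0007 0.0481]
```

View pics/w5.png

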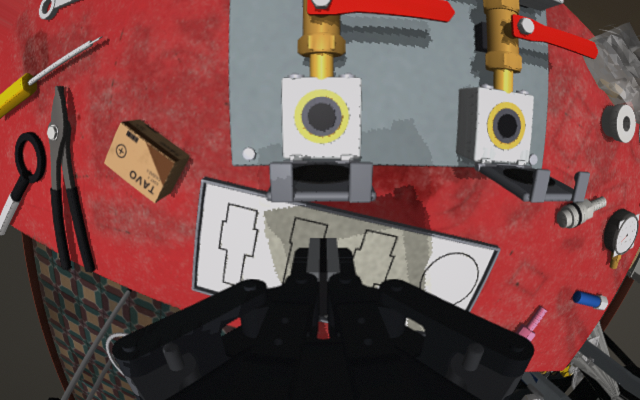

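Emit:
{"api": "step_arm", "payload": {"commands": [[0,0,0,0.022,0.001,0.0,255],[0,0,0,0.037,0.001,0.001,255],[0,0,0,0.05,0.001,0.006,255],[0,0,0,0.058,0.001,0.012,255],[0,0,0,0.065,0.001,0.018,255],[0,0,0,0.07,0.001,0.026,255],[0,0,0,0.074,0.001,0.035,255],[0,0,0,0.077,0.001,0.042,255],[0,0,0,0.08,0.001,0.047,255],[0,0,0,0.08,0.001,0.048,255]]}}

```text
time: 9.0
eef_pos: [568.3, 336.1, 63.2]
eef_rot: [3.105, 0.476, -0.002]
ft_force: [-6.4, -2.9, 9.4]
gripper_width: -0.2
```

```bash
python3 - <<'E'
from h import *
p,d=camera('scene');crop(p,240,100,400,240,'s6.png',4)
E
```

```text
(no output)
```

View pics/s6.png

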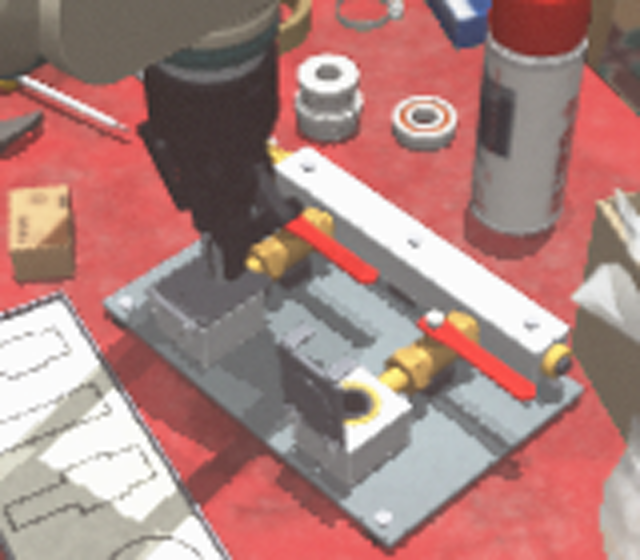

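Emit:
{"api": "step_arm", "payload": {"commands": [[0,0,0,0.004,0.0,0.003,255],[0,0,0,0.004,0.0,0.005,255],[0,0,0,0.004,0.0,0.006,255],[0,0,0,0.004,0.0,0.006,255]]}}

```text
time: 9.38
eef_pos: [572.2, 337.7, 62.3]
eef_rot: [-3.105, -0.476, -0.001]
ft_force: [-17.8, -8.1, 31.3]
gripper_width: -0.1
```

```bash
python3 - <<'E'
from h import *
rel([*man(-107,-65),109],MY)
E
```

```text
to [531.4 188.  109. ] yaw now 0.304 turn [-0.001 -0.001 -0.001] shift [-0.0838  0.1306 -0.0468]
```

Emit:
{"api": "step_arm", "payload": {"commands": [[0,0,0,0.0,0.0,-0.03,255],[0,0,0,-0.03,0.0,-0.07,255],[0,0,0,-0.06,0.03,-0.09,255],[0,0,0,-0.09,0.06,-0.09,255],[0,0,0,-0.09,0.1,-0.09,255],[0,0,0,-0.09,0.13,-0.09,255],[0,0,0,-0.09,0.13,-0.07,255],[0,0,0,-0.09,0.13,-0.05,255],[0,0,0,-0.09,0.13,-0.05,255],[0,0,0,-0.09,0.13,-0.05,255]]}}

```text
time: 10.22
eef_pos: [524.6, 186.1, 105.3]
eef_rot: [3.105, 0.475, -0.005]
ft_force: [0.3, -0.1, 1.2]
gripper_width: -0.0
```

```bash
python3 - <<'E'
from h import *
rel([*man(-107.3,-65),109.4],MY)
p,d=camera('wrist');cv2.imwrite('pics/w7.png',p)
E
```

```text
to [531.1 187.9 109.4] yaw now 0.304 turn [-0.     0.003 -0.001] shift [ 0.0067  0.0002 -0.0042]
```

View pics/w7.png

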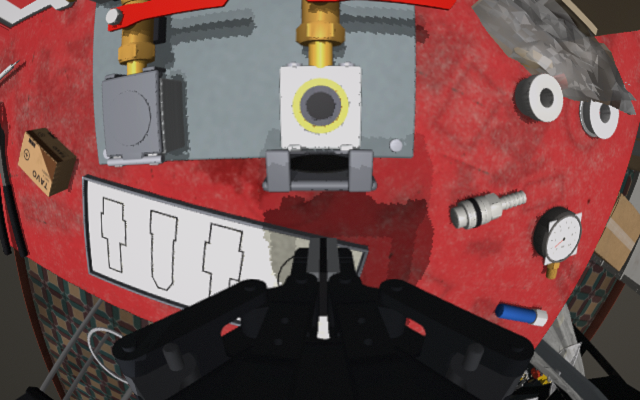

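Left cover is shut. Now I'll do the same path on the right one, offset (+0.007, 0, −0.004).

Emit:
{"api": "step_arm", "payload": {"commands": [[0,0,0,0.028,0.0,-0.004,255],[0,0,0,0.044,0.0,-0.003,255],[0,0,0,0.057,0.0,0.002,255],[0,0,0,0.065,0.0,0.008,255],[0,0,0,0.072,0.0,0.014,255],[0,0,0,0.077,0.0,0.022,255],[0,0,0,0.081,0.0,0.031,255],[0,0,0,0.086,0.0,0.038,255],[0,0,0,0.09,0.0,0.043,255],[0,0,0,0.09,0.0,0.046,255],[0,0,0,0.09,0.0,0.049,255],[0,0,0,0.09,0.0,0.049,255]]}}

```text
time: 11.27
eef_pos: [611.1, 213.3, 62.5]
eef_rot: [3.105, 0.476, -0.0]
ft_force: [-18.9, -6.0, 28.0]
gripper_width: -0.0
```

Emit:
{"api": "step_arm", "payload": {"commands": [[0,0,0,0.0,0.0,-0.03,255],[0,0,0,-0.02,0.0,-0.07,120],[0,0,0,-0.06,0.02,-0.1,0],[0,0,0,-0.1,0.03,-0.13,0],[0,0,0,-0.13,0.04,-0.14,0],[0,0,0,-0.15,0.04,-0.14,0],[0,0,0,-0.15,0.04,-0.14,0],[0,0,0,-0.15,0.04,-0.14,0]]}}

```text
time: 11.93
eef_pos: [479.6, 129.8, 198.1]
eef_rot: [-3.106, -0.474, -0.004]
ft_force: [0.1, -0.1, 0.2]
gripper_width: 83.2
```

```bash
python3 - <<'E'
from h import *
print(state()['eef_pos'])
p,d=camera('wrist');cv2.imwrite('pics/w8.png',p)
p,d=camera('top');np.save('W_top.npy',cloud('top',d));cv2.imwrite('pics/t8.png',p);crop(p,190,120,460,310,'t8c.png',2.9)
E
```

```text
[479.59988771 129.7636232  198.07417892]
```

View pics/w8.png

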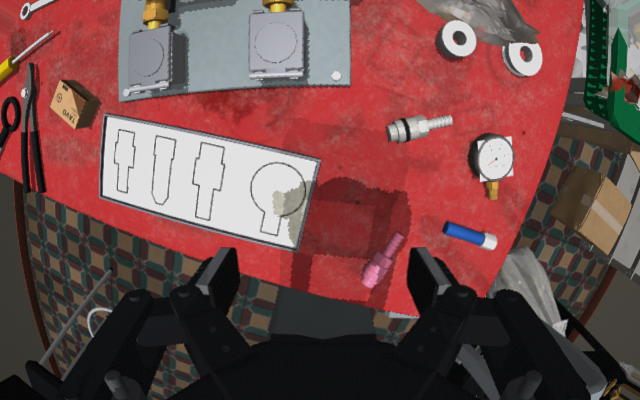

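View pics/t8c.png

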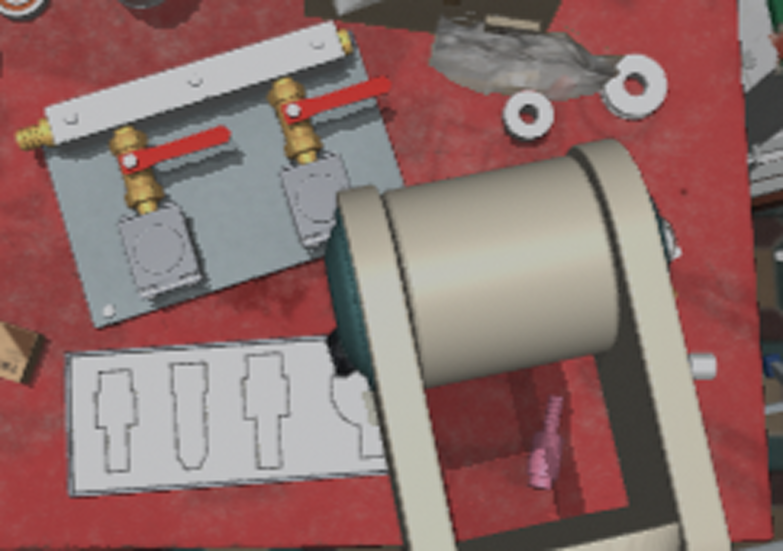

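```bash
python3 - <<'E'
from h import *
p=cv2.imread('pics/top1.png');c=cal('top')
hsv=cv2.cvtColor(p,cv2.COLOR_BGR2HSV);H,S,V=cv2.split(hsv)
red=((H<9)|(H>168))&(S>120)
m=~red
m[:190]=0;m[290:]=0;m[:,:345]=0;m[:,440:]=0
for b in blob(m,40):
    (cx,cy),(w,h),a=rect(b)
    pts=cv2.boxPoints(rect(b));zz=12
    P=plane('top',pts,zz,c)[:,:2]
    print(np.round([cx,cy,w,h,a],1),'corners',P.round(0).tolist(),'L',np.linalg.norm(P[0]-P[1]).round(1),np.linalg.norm(P[1]-P[2]).round(1),'ctr',P.mean(0).round(1))
# wrist
p=cv2.imread('pics/w8.png')
crop(p,370,90,540,300,'w8c.png',2.8)
E
```

```text
[413.3 207.5  33.3  25.3  49.4] corners [[565.0, -7.0], [604.0, -54.0], [544.0, -102.0], [506.0, -55.0]] L 61.1 77.1 ctr [554.9 -54.3]
[369.6 204.   11.3  31.5  60.9] corners [[558.0, 87.0], [593.0, 21.0], [570.0, 9.0], [534.0, 75.0]] L 74.8 26.4 ctr [563.7  47.9]
[414.7 248.2  17.5  44.4  70.6] corners [[463.0, 2.0], [496.0, -96.0], [457.0, -107.0], [425.0, -9.0]] L 104.0 39.8 ctr [460.3 -52.6]
[378.7 272.1  11.8  32.3  15.9] corners [[377.0, 57.0], [446.0, 34.0], [438.0, 8.0], [369.0, 31.0]] L 72.7 26.9 ctr [407.3  32.5]
```

View pics/w8c.png

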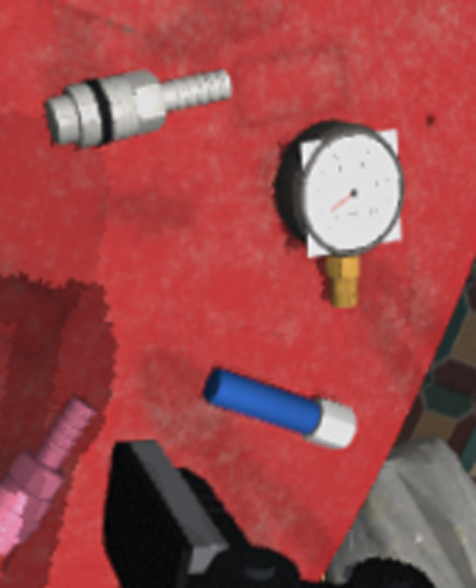

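```bash
python3 - <<'E'
from h import *
f=lambda x,y:(370+x/2.8,90+y/2.8)
c=cal('wrist')
P=plane('wrist',[f(60,120),f(231,84)],12,c);print('coupler',P.round(1),np.linalg.norm(P[0]-P[1]),P.mean(0))
P=plane('wrist',[f(212,385),f(350,425)],9,c);print('seal',P.round(1),np.linalg.norm(P[0]-P[1]),P.mean(0))
P=plane('wrist',[f(353,193)],24,c);print('gauge face',P.round(1));print('stem end',plane('wrist',[f(345,304)],12,c))
# tray corners
P=plane('wrist',[(103,115),(321,160),(297,249),(101,198)],9,c);print(P[:,:2].round(1),P.mean(0))
# top
f=lambda x,y:(320+x/3.3,120+y/3.3)
c=cal('top')
print('top coupler',plane('top',[f(128,303),f(210,254)],12,c).round(1),'seal',plane('top',[f(276,416),f(386,416)],9,c).round(1),'gauge',plane('top',[f(303,277)],24,c).round(1),plane('top',[f(335,342)],12,c).round(1))
f=lambda x,y:(190+x/3.3,120+y/3.3)
print('outline gauge c',plane('top',[f(419,442),f(427,520),f(131,423),f(134,537)],4,c).round(1))
print('outline seal',plane('top',[f(215,412),f(219,533)],4,c).round(1))
E
```

```text
coupler [[546.8  76.1  12. ]
 [583.4  15.8  12. ]] 70.50418289478242 [565.09826027  45.95451664  12.        ]
seal [[ 465.7  -26.9    9. ]
 [ 466.9 -105.4    9. ]] 78.49050863817413 [466.27119207 -66.18724547   9.        ]
gauge face [[562.4 -46.6  24. ]]
stem end [[518.0420537  -71.84021414  12.        ]]
[[478.4 411.3]
 [496.4 136.9]
 [389.8 132.8]
 [370.4 400.5]] [433.74641106 270.38198922   9.        ]
top coupler [[545.5  73.8  12. ]
 [580.1  14.4  12. ]] seal [[ 465.5  -27.9    9. ]
 [ 464.7 -105.2    9. ]] gauge [[561.2 -48.1  24. ]] [[516.6 -71.4  12. ]]
outline gauge c [[449.8 171.9   4. ]
 [396.5 167.    4. ]
 [465.  371.7   4. ]
 [387.5 367.7   4. ]]
outline seal [[472.1 313.7   4. ]
 [389.4 309.8   4. ]]
```

```bash
cat >> h.py <<'E'
TO=np.array([432.5,270.]);TY=.053
def tray(x,y):
    c,s=np.cos(TY),np.sin(TY);return TO+[c*x-s*y,s*x+c*y]
def q6(xyz,yaw,s=None):
    """predict q6 for target from current state"""
    s=s or state();Rc=R.from_rotvec(s['eef_rot']).apply([1,0,0]);cy=np.arctan2(Rc[1],Rc[0])
    q=s['qpos'];k=cy-q[0]  # psi = q1 - sgn*q6 + const
    return cy,q[0],q[5]
E
python3 - <<'E'
from h import *
s=state();print(q6(0,0),s['qpos'].round(3))
rel([560.3,51,100],2.107);rel([560.3,51,100],-1.034)
print(tray(7,100))
E
```

```text
(np.float64(0.3038712630845848), np.float64(0.19073740531209946), np.float64(1.4576619205455237)) [ 0.191 -0.007  1.551 -0.     1.597  1.458]
to [560.3  51.  100. ] yaw now 0.304 turn [ 0.    -0.    -1.803] shift [0.0523 0.0996 0.0971]
to [560.3  51.  100. ] yaw now 0.304 turn [-0.    -0.     1.338] shift [0.0523 0.0996 0.0971]
[434.19265174 370.23040921]
```

Emit:
{"api": "step_arm", "payload": {"commands": [[0,0,-0.12,0.01,0.015,0.0,60],[0,0,-0.24,0.02,0.03,0.0,60],[0,0,-0.36,0.03,0.05,0.0,60],[0,0,-0.48,0.04,0.07,0.0,60],[0,0,-0.6,0.052,0.09,0.02,60],[0,0,-0.72,0.052,0.1,0.04,60],[0,0,-0.84,0.052,0.1,0.05,60],[0,0,-0.96,0.052,0.1,0.06,60],[0,0,-1.08,0.052,0.1,0.07,60],[0,0,-1.2,0.052,0.1,0.08,60],[0,0,-1.32,0.052,0.1,0.09,60],[0,0,-1.44,0.052,0.1,0.095,60]]}}

```text
time: 13.03
eef_pos: [559.7, 50.7, 99.3]
eef_rot: [-2.012, -2.409, 0.004]
ft_force: [-0.5, -0.2, -0.0]
gripper_width: 65.4
```

```bash
python3 - <<'E'
from h import *
rel([560.3,51,100],2.107);print(state()['gripper_width'])
p,d=camera('wrist');cv2.imwrite('pics/w9.png',p)
E
```

```text
to [560.3  51.  100. ] yaw now 1.750 turn [-0.003 -0.001 -0.357] shift [ 0.0002  0.0007 -0.0007]
65.38234175507479
```

View pics/w9.png

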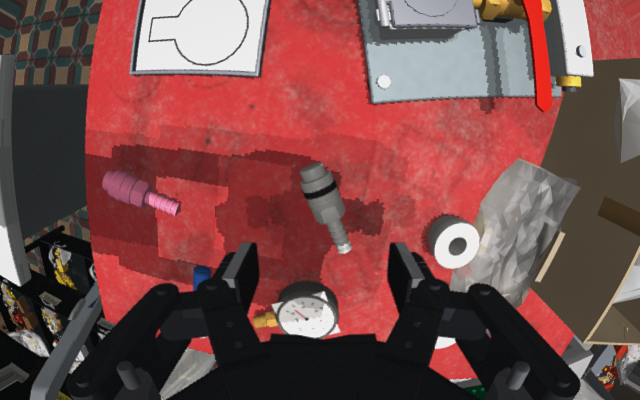

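```bash
python3 - <<'E'
from h import *
P=plane('wrist',[(313,170),(345,251)],12);d=P[0]-P[1];print(P.round(1),P.mean(0),np.arctan2(d[1],d[0]),np.linalg.norm(d))
print(proj('wrist',[[560.3,51,12]]))
p=cv2.imread('pics/w9.png');crop(p,270,140,390,280,'w9c.png',4)
E
```

```text
[[546.4  76.3  12. ]
 [582.5  17.2  12. ]] [564.46259686  46.78863893  12.        ] 2.119042514076773 69.24534752677738
[[325.35267701 206.18262235]]
```

View pics/w9c.png

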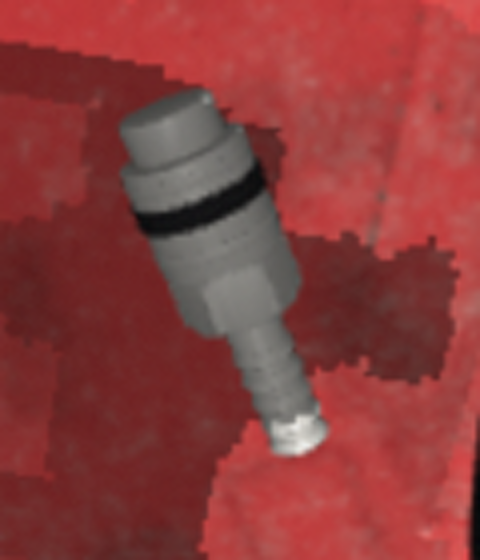

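Emit:
{"api": "step_arm", "payload": {"commands": [[0,0,-0.12,0.001,0.001,0.02,60],[0,0,-0.24,0.001,0.001,0.04,60],[0,0,-0.36,0.001,0.001,0.06,60],[0,0,-0.36,0.001,0.001,0.075,60],[0,0,-0.36,0.001,0.001,0.085,60],[0,0,-0.36,0.001,0.001,0.085,60],[0,0,-0.36,0.001,0.001,0.085,255],[0,0,-0.36,0.001,0.001,0.085,255],[0,0,-0.36,0.001,0.001,0.085,255],[0,0,-0.36,0.001,0.001,0.085,255],[0,0,-0.36,0.001,0.001,0.085,255],[0,0,-0.36,0.001,0.001,0.085,255]], "newtons": 60}}

```text
time: 14.08
eef_pos: [561.4, 51.5, 18.9]
eef_rot: [1.557, 2.726, 0.002]
ft_force: [-1.2, 0.0, 6.9]
gripper_width: 21.1
```

```bash
python3 - <<'E'
from h import *
p,d=camera('wrist');crop(p,220,150,420,320,'w10c.png',3.5)
s=state();print(s['gripper_width'],s['eef_pos'],s['ft_force'])
E
```

```text
21.151225281384427 [561.37463201  51.47770777  18.89844803] [1.16187023 0.26028977 5.47463765]
```

View pics/w10c.png

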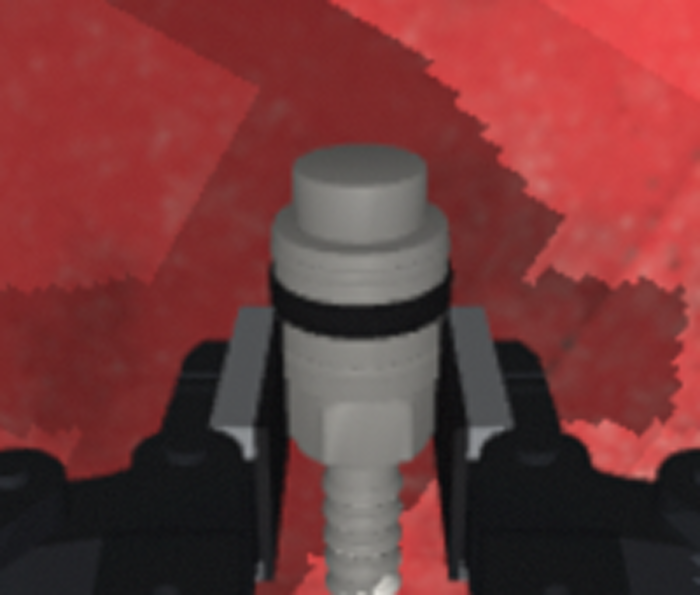

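Emit:
{"api": "step_arm", "payload": {"commands": [[0,0,0,0,0,-0.02,255],[0,0,0,0,0,-0.05,255],[0,0,0,0,0,-0.08,255],[0,0,0,0,0,-0.11,255],[0,0,0,0,0,-0.11,255],[0,0,0,0,0,-0.11,255]]}}

```text
time: 14.63
eef_pos: [561.4, 51.4, 129.5]
eef_rot: [1.556, 2.725, 0.003]
ft_force: [0.3, 0.3, -1.4]
gripper_width: 21.3
```

```bash
python3 - <<'E'
from h import *
p,d=camera('wrist');crop(p,220,150,420,320,'w11c.png',3.5)
p,d=camera('scene');crop(p,290,180,450,330,'s11c.png',4)
s=state();print(s['gripper_width'],s['eef_pos'],s['ft_force'])
rel([*tray(8,100),120],.053)
E
```

```text
21.0188233006308 [559.75762361  51.37748644 126.06575622] [-0.44274838 -0.17395694 -1.33627504]
to [435.2 370.3 120. ] yaw now 2.104 turn [-2.000e-03  1.000e-03  2.051e+00] shift [0.338  0.0547 0.0062]
```

View pics/w11c.png

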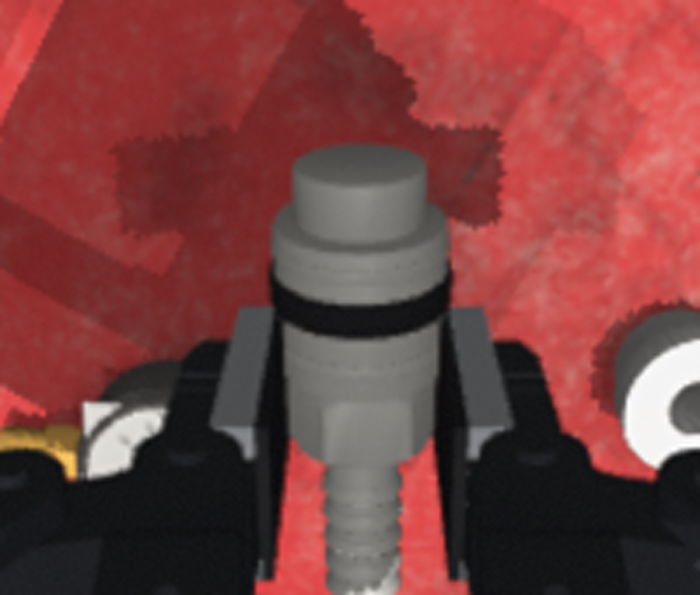

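View pics/s11c.png

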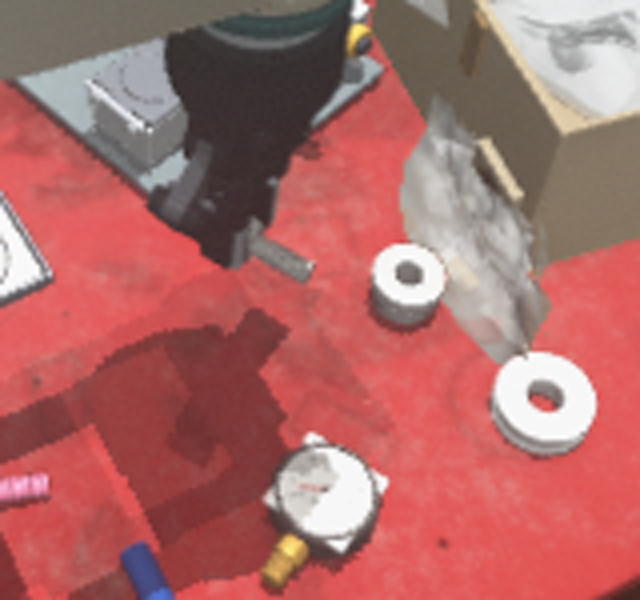

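Emit:
{"api": "step_arm", "payload": {"commands": [[0,0,0.12,0.03,0.005,0,255],[0,0,0.24,0.06,0.01,0,255],[0,0,0.36,0.09,0.015,0,255],[0,0,0.48,0.12,0.02,0,255],[0,0,0.6,0.15,0.025,0,255],[0,0,0.72,0.18,0.03,0,255],[0,0,0.84,0.21,0.035,0,255],[0,0,0.96,0.24,0.04,0,255],[0,0,1.08,0.27,0.045,0,255],[0,0,1.2,0.3,0.05,0,255],[0,0,1.32,0.33,0.055,0,255],[0,0,1.44,0.338,0.055,0,255]]}}

```text
time: 15.73
eef_pos: [433.4, 373.3, 125.0]
eef_rot: [-2.971, -1.02, 0.006]
ft_force: [0.4, -0.6, -1.4]
gripper_width: 20.8
```

```bash
python3 - <<'E'
from h import *
s=state();print(s['gripper_width'],s['eef_pos'],s['ft_force'])
rel([*tray(6,100),60],.053)
E
```

```text
20.788965619090387 [433.4154315  373.32536222 124.96206056] [ 0.44813444 -0.58018424 -1.44251679]
to [433.2 370.2  60. ] yaw now 0.661 turn [-0.     0.004  0.608] shift [-0.0019  0.0024  0.065 ]
```

Emit:
{"api": "step_arm", "payload": {"commands": [[0,0,0.12,-0.002,0.002,0.01,255],[0,0,0.24,-0.002,0.002,0.02,255],[0,0,0.36,-0.002,0.002,0.04,255],[0,0,0.48,-0.002,0.002,0.055,255],[0,0,0.6,-0.002,0.002,0.065,255],[0,0,0.608,-0.002,0.002,0.065,255],[0,0,0.608,-0.002,0.002,0.065,255],[0,0,0.608,-0.002,0.002,0.065,255]]}}

```text
time: 16.4
eef_pos: [435.7, 367.6, 62.2]
eef_rot: [3.14, 0.093, -0.0]
ft_force: [-0.4, -0.6, -0.8]
gripper_width: 21.2
```

```bash
python3 - <<'E'
from h import *
s=state();print(s['gripper_width'],s['eef_pos'],s['ft_force'])
rel([*tray(6,100),24],.053)
p,d=camera('wrist');cv2.imwrite('pics/w12.png',p)
E
```

```text
21.166772151726782 [435.69441778 367.62804791  62.24890264] [-0.36824875 -0.56434451 -0.7900216 ]
to [433.2 370.2  24. ] yaw now 0.059 turn [0.    0.    0.006] shift [-0.0023 -0.0027  0.0382]
```

View pics/w12.png

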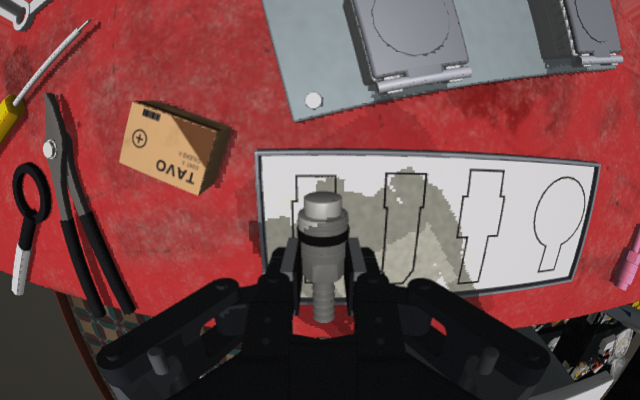

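Emit:
{"api": "step_arm", "payload": {"commands": [[0,0,0.006,-0.002,-0.003,0.01,255],[0,0,0.006,-0.002,-0.003,0.025,255],[0,0,0.006,-0.002,-0.003,0.033,255],[0,0,0.006,-0.002,-0.003,0.038,255],[0,0,0.006,-0.002,-0.003,0.039,255],[0,0,0.006,-0.002,-0.003,0.039,255]]}}

```text
time: 16.95
eef_pos: [433.6, 370.6, 23.2]
eef_rot: [3.141, 0.079, 0.0]
ft_force: [0.1, -1.1, 0.2]
gripper_width: 20.9
```

Emit:
{"api": "step_arm", "payload": {"commands": [[0,0,0,0,0,0.001,255],[0,0,0,0,0,0.002,255],[0,0,0,0,0,0.002,255]]}}

```text
time: 17.2
eef_pos: [433.9, 370.8, 22.9]
eef_rot: [-3.14, -0.078, -0.001]
ft_force: [-3.7, -3.0, 8.4]
gripper_width: 21.1
```

Contact. Release and lift.

Emit:
{"api": "step_arm", "payload": {"commands": [[0,0,0,0,0,0.0,140],[0,0,0,0,0,0.0,120],[0,0,0,0,0,0.0,120],[0,0,0,0,0,-0.01,120],[0,0,0,0,0,-0.04,120],[0,0,0,0,0,-0.08,120],[0,0,0,-0.04,0.03,-0.11,120],[0,0,0,-0.06,0.06,-0.12,120],[0,0,0,-0.06,0.08,-0.12,120],[0,0,0,-0.06,0.08,-0.12,120]]}}

```text
time: 18.03
eef_pos: [377.1, 285.1, 143.6]
eef_rot: [-3.14, -0.076, -0.005]
ft_force: [-0.0, 1.0, -0.6]
gripper_width: 45.3
```

```bash
python3 - <<'E'
from h import *
p,d=camera('wrist');cv2.imwrite('pics/w13.png',p)
rel([465.5,-66,120])
E
```

```text
to [465.5 -66.  120. ] yaw now 0.048 turn [0. 0. 0.] shift [0.0707 0.3564 0.0228]
```

View pics/w13.png

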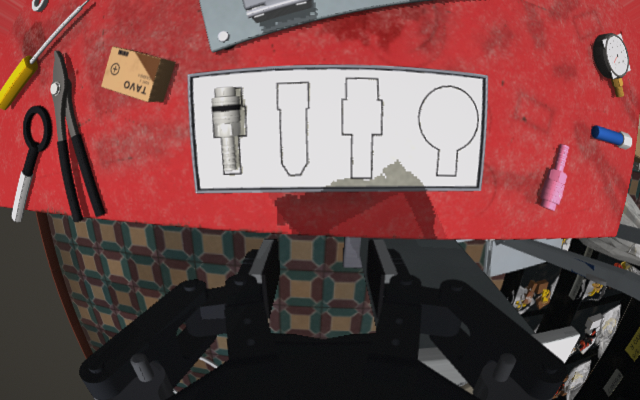

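Emit:
{"api": "step_arm", "payload": {"commands": [[0,0,-0.12,0.0,0.03,0,120],[0,0,-0.24,0.01,0.06,0,120],[0,0,-0.36,0.02,0.09,0,120],[0,0,-0.48,0.03,0.12,0,120],[0,0,-0.6,0.035,0.15,0,120],[0,0,-0.72,0.04,0.18,0,120],[0,0,-0.84,0.045,0.21,0,120],[0,0,-0.96,0.05,0.24,0,120],[0,0,-1.08,0.055,0.27,0,120],[0,0,-1.2,0.06,0.3,0,120],[0,0,-1.32,0.065,0.33,0,120],[0,0,-1.44,0.07,0.356,0.01,120]]}}

```text
time: 19.08
eef_pos: [467.0, -66.2, 133.3]
eef_rot: [2.343, 2.088, 0.004]
ft_force: [0.1, -0.1, 0.4]
gripper_width: 45.0
```

Emit:
{"api": "step_arm", "payload": {"commands": [[0,0,-0.08,0.0,0.0,0,120],[0,0,-0.08,0.0,0.0,0,120],[0,0,-0.08,0.0,0.0,0,120]]}}

```text
time: 19.33
eef_pos: [465.6, -64.2, 131.3]
eef_rot: [-2.269, -2.172, -0.0]
ft_force: [0.2, 0.4, 0.3]
gripper_width: 45.3
```

```bash
python3 - <<'E'
from h import *
p,d=camera('wrist');cv2.imwrite('pics/w14.png',p)
rel([465.5,-66,15],1.571)
print(proj('wrist',[[465.5,-66,9],[465.5,-28,9],[465,-104,9]]))
H,S,V=cv2.split(cv2.cvtColor(p,cv2.COLOR_BGR2HSV))
for b in blob((H>105)&(H<130)&(S>120)&(V>50),60):
    r=rect(b);print(r,plane('wrist',cv2.boxPoints(r),9).round(1).tolist())
E
```

```text
to [465.5 -66.   15. ] yaw now 1.528 turn [ 0.    -0.    -0.043] shift [-0.0022  0.      0.1165]
[[323.2732667  195.37746244]
 [321.26354084 151.42800311]
 [324.56492369 235.96686936]]
((321.9234313964844, 182.0147705078125), (64.15840148925781, 17.327640533447266), 88.53119659423828) [[458.3, -26.6, 9.0], [472.6, -26.9, 9.0], [471.9, -83.1, 9.0], [456.7, -82.9, 9.0]]
```

View pics/w14.png

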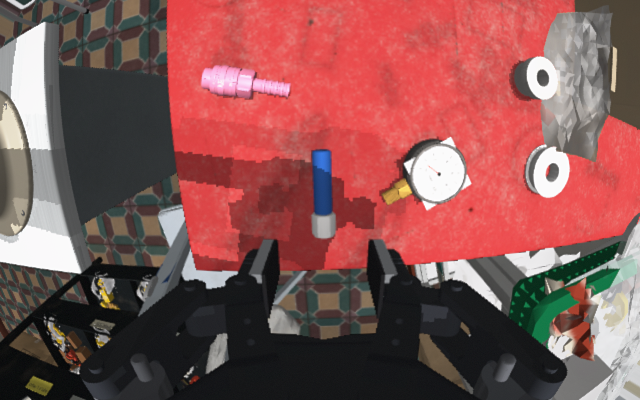

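Emit:
{"api": "step_arm", "payload": {"commands": [[0,0,-0.043,-0.001,0.0,0.03,120],[0,0,-0.043,-0.001,0.0,0.06,120],[0,0,-0.043,-0.001,0.0,0.09,120],[0,0,-0.043,-0.001,0.0,0.11,120],[0,0,-0.043,-0.001,0.0,0.116,120],[0,0,-0.043,-0.001,0.0,0.116,120],[0,0,-0.043,-0.001,0.0,0.116,255],[0,0,-0.043,-0.001,0.0,0.116,255],[0,0,-0.043,-0.001,0.0,0.116,255],[0,0,-0.043,-0.001,0.0,0.116,255],[0,0,-0.043,-0.001,0.0,0.116,255]], "newtons": 50}}

```text
time: 20.3
eef_pos: [466.6, -65.5, 17.3]
eef_rot: [2.217, 2.221, 0.004]
ft_force: [-1.1, 2.1, 7.5]
gripper_width: 13.5
```

Emit:
{"api": "step_arm", "payload": {"commands": [[0,0,0,0,0,-0.03,255],[0,0,0,0,0,-0.07,255],[0,0,0,0,0,-0.11,255],[0,0,0,0,0,-0.11,255],[0,0,0,0,0,-0.11,255],[0,0,0,0,0,-0.11,255]]}}

```text
time: 20.8
eef_pos: [465.1, -65.4, 125.3]
eef_rot: [2.219, 2.223, 0.0]
ft_force: [-0.3, 0.3, -1.3]
gripper_width: 13.4
```

```bash
python3 - <<'E'
from h import *
s=state();print(s['gripper_width'],s['eef_pos'],s['ft_force'])
rel([*tray(0,42),120],.053+np.pi)
p,d=camera('wrist');crop(p,220,150,420,320,'w15c.png',3.5)
E
```

```text
13.428482441398543 [465.07776903 -65.43269613 125.30121878] [-0.32839729  0.28349289 -1.2953049 ]
to [430.3 311.9 120. ] yaw now 1.573 turn [ 0.000e+00  1.000e-03 -1.622e+00] shift [ 0.3774 -0.0341  0.0052]
```

View pics/w15c.png

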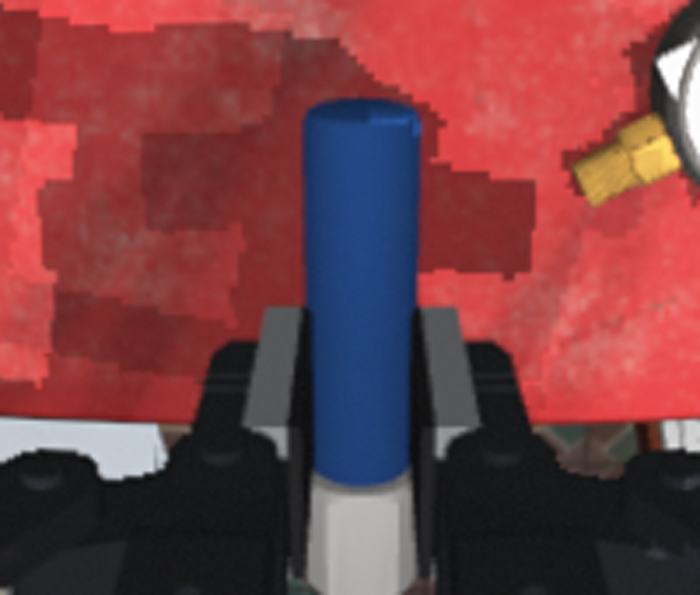

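Emit:
{"api": "step_arm", "payload": {"commands": [[0,0,-0.12,0.03,0,0,255],[0,0,-0.24,0.06,0,0,255],[0,0,-0.36,0.09,-0.01,0,255],[0,0,-0.48,0.12,-0.01,0,255],[0,0,-0.6,0.16,-0.015,0,255],[0,0,-0.72,0.19,-0.02,0,255],[0,0,-0.84,0.22,-0.02,0,255],[0,0,-0.96,0.25,-0.025,0,255],[0,0,-1.08,0.28,-0.03,0,255],[0,0,-1.2,0.32,-0.03,0,255],[0,0,-1.32,0.35,-0.034,0,255],[0,0,-1.44,0.377,-0.034,0,255]]}}

```text
time: 21.85
eef_pos: [428.8, 313.2, 123.3]
eef_rot: [-0.191, -3.133, 0.003]
ft_force: [0.5, -0.2, -0.4]
gripper_width: 13.3
```

Emit:
{"api": "step_arm", "payload": {"commands": [[0,0,-0.12,0.0,0.0,0.02,255],[0,0,-0.182,0.0,0.0,0.04,255],[0,0,-0.182,0.0,0.0,0.06,255],[0,0,-0.182,0.0,0.0,0.06,255],[0,0,-0.182,0.0,0.0,0.06,255],[0,0,-0.182,0.0,0.0,0.06,255]]}}

```text
time: 22.35
eef_pos: [430.6, 311.5, 65.7]
eef_rot: [-0.083, 3.14, -0.0]
ft_force: [-0.7, -0.0, 0.1]
gripper_width: 13.5
```

```bash
python3 - <<'E'
from h import *
s=state();print(s['gripper_width'],s['eef_pos'],s['ft_force'])
rel([*tray(0,42),21],.053+np.pi)
p,d=camera('wrist');cv2.imwrite('pics/w16.png',p)
E
```

```text
13.507566404278156 [430.63281988 311.51194165  65.7340736 ] [-0.67880064 -0.03130045  0.12599697]
to [430.3 311.9  21. ] yaw now -3.089 turn [-0.  0. -0.] shift [0.0003 0.0004 0.0447]
```

View pics/w16.png

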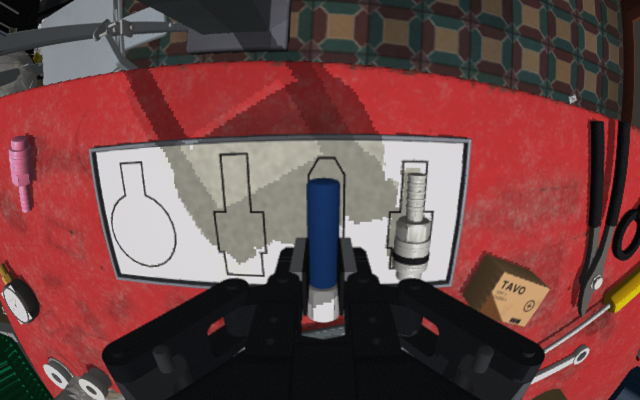

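Emit:
{"api": "step_arm", "payload": {"commands": [[0,0,0,0,0,0.02,255],[0,0,0,0,0,0.035,255],[0,0,0,0,0,0.042,255],[0,0,0,0,0,0.044,255],[0,0,0,0,0,0.045,255],[0,0,0,0,0,0.045,255]]}}

```text
time: 22.9
eef_pos: [431.0, 311.9, 21.5]
eef_rot: [-0.083, 3.139, 0.001]
ft_force: [-0.2, -0.6, 0.5]
gripper_width: 13.5
```

Emit:
{"api": "step_arm", "payload": {"commands": [[0,0,0,0,0,0.001,255],[0,0,0,0,0,0.002,255],[0,0,0,0,0,0.002,255]]}}

```text
time: 23.15
eef_pos: [431.2, 312.0, 21.2]
eef_rot: [-0.084, 3.139, 0.001]
ft_force: [-7.8, -4.2, 16.3]
gripper_width: 13.8
```

Emit:
{"api": "step_arm", "payload": {"commands": [[0,0,0,0,0,0.0,170],[0,0,0,0,0,0.0,150],[0,0,0,0,0,0.0,150],[0,0,0,0,0,-0.01,150],[0,0,0,0,0,-0.04,150],[0,0,0,0,0,-0.08,150],[0,0,0,0.0,0.0,-0.12,0],[0,0,0,0.04,0.0,-0.14,0],[0,0,0,0.08,0.0,-0.14,0],[0,0,0,0.1,0.0,-0.14,0],[0,0,0,0.1,0.0,-0.14,0]]}}

```text
time: 24.07
eef_pos: [327.8, 306.4, 159.5]
eef_rot: [-0.087, 3.14, 0.002]
ft_force: [0.0, -0.2, 0.7]
gripper_width: 85.4
```

```bash
python3 - <<'E'
from h import *
p,d=camera('wrist');cv2.imwrite('pics/w17.png',p)
p,d=camera('scene');cv2.imwrite('pics/s17.png',p);
rel([556,-51,120],-1.1)
E
```

```text
to [556 -51 120] yaw now -3.087 turn [-1.000e-03  2.000e-03 -1.987e+00] shift [-0.2057 -0.3691  0.0393]
```

View pics/w17.png

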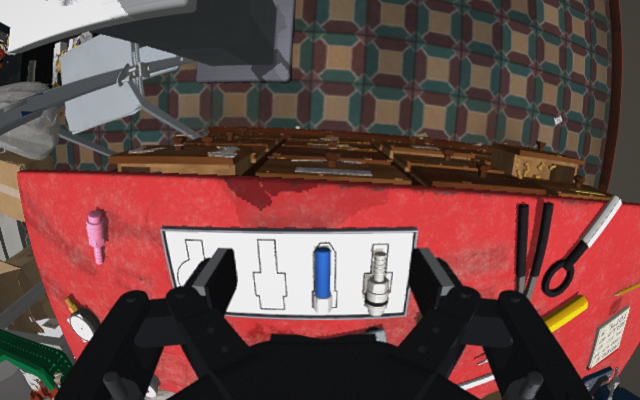

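View pics/s17.png

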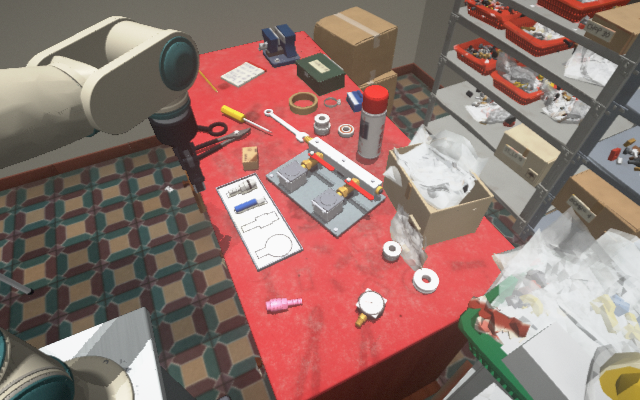

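Emit:
{"api": "step_arm", "payload": {"commands": [[0,0,0.12,-0.02,-0.03,0,0],[0,0,0.24,-0.04,-0.06,0,0],[0,0,0.36,-0.06,-0.09,0,0],[0,0,0.48,-0.08,-0.12,0,0],[0,0,0.6,-0.1,-0.15,0,0],[0,0,0.72,-0.12,-0.18,0,0],[0,0,0.84,-0.14,-0.21,0,0],[0,0,0.96,-0.16,-0.24,0,0],[0,0,1.08,-0.18,-0.27,0,0],[0,0,1.2,-0.2,-0.3,0,0],[0,0,1.32,-0.21,-0.33,0,0],[0,0,1.44,-0.21,-0.36,0,0]]}}

```text
time: 25.17
eef_pos: [561.4, -44.8, 157.6]
eef_rot: [2.016, 2.409, -0.0]
ft_force: [1.8, -0.1, 0.1]
gripper_width: 85.0
```

Emit:
{"api": "step_arm", "payload": {"commands": [[0,0,0.12,0,0,0,0],[0,0,0.24,0,0,0,0],[0,0,0.36,0,0,0,0],[0,0,0.48,0,0,0,0],[0,0,0.6,0,0,0,0],[0,0,0.72,0,0,0,0],[0,0,0.84,0,0,0,0],[0,0,0.96,0,0,0,0],[0,0,1.08,0,0,0,0],[0,0,1.2,0,0,0,0],[0,0,1.26,0,0,0,0],[0,0,1.26,0,0,0,0]]}}

```text
time: 26.17
eef_pos: [560.0, -43.1, 157.9]
eef_rot: [3.047, 0.765, -0.001]
ft_force: [-0.8, -1.2, -0.7]
gripper_width: 85.7
```

```bash
python3 - <<'E'
from h import *
p,d=camera('wrist');cv2.imwrite('pics/w18.png',p)
rel([561.8,-47.3,100],.5)
print(proj('wrist',[[561.8,-47.3,24],[517.3,-71.6,12]]))
E
```

```text
to [561.8 -47.3 100. ] yaw now 0.495 turn [-0.     0.    -0.005] shift [-0.0004  0.0047  0.058 ]
[[327.92240708 189.66684994]
 [327.7312942  236.26221592]]
```

View pics/w18.png

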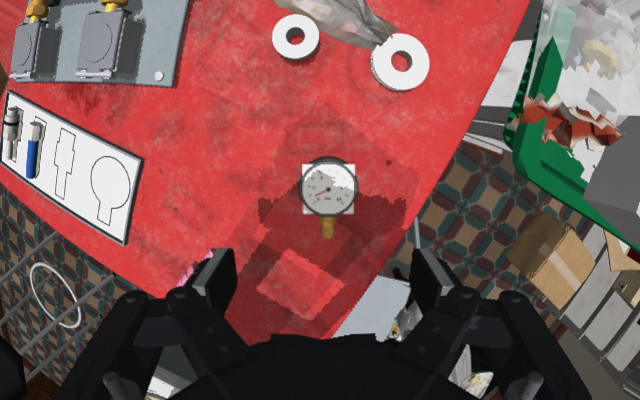

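Emit:
{"api": "step_arm", "payload": {"commands": [[0,0,0,0,0.005,0.04,0],[0,0,0,0,0.005,0.08,0],[0,0,0,0,0.005,0.11,0],[0,0,0,0,0.005,0.13,0],[0,0,0,0,0.005,0.142,0],[0,0,0,0,0.005,0.144,0],[0,0,0,0,0.005,0.144,0],[0,0,0,0,0.005,0.144,255],[0,0,0,0,0.005,0.144,255],[0,0,0,0,0.005,0.144,255],[0,0,0,0,0.005,0.144,255],[0,0,0,0,0.005,0.144,255]], "newtons": 60}}

```text
time: 27.22
eef_pos: [563.4, -46.8, 16.8]
eef_rot: [3.044, 0.769, 0.006]
ft_force: [-0.6, -0.4, 5.7]
gripper_width: 50.6
```

```bash
python3 - <<'E'
from h import *
p,d=camera('wrist');crop(p,220,150,420,320,'w19c.png',3.5)
s=state();print(s['gripper_width'],s['eef_pos'],s['ft_force'])
E
```

```text
50.66686369775149 [563.37733989 -46.84807101  16.81730241] [-0.55941154 -0.27910945  6.56886557]
```

View pics/w19c.png

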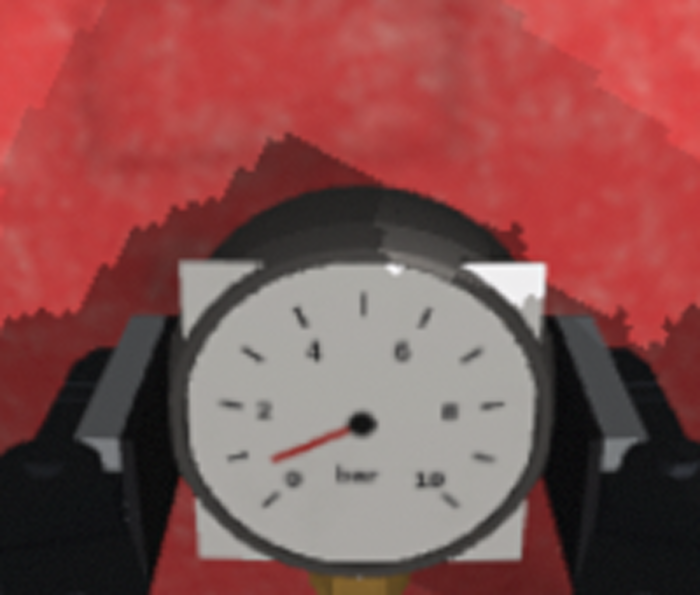

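Emit:
{"api": "step_arm", "payload": {"commands": [[0,0,0,0,0,-0.03,255],[0,0,0,0,0,-0.07,255],[0,0,0,0,0,-0.1,255],[0,0,0,0,0,-0.1,255],[0,0,0,0,0,-0.1,255],[0,0,0,0,0,-0.1,255]]}}

```text
time: 27.77
eef_pos: [561.4, -46.4, 113.7]
eef_rot: [-3.046, -0.77, 0.001]
ft_force: [0.2, -0.1, -2.1]
gripper_width: 50.8
```

```bash
python3 - <<'E'
from h import *
p,d=camera('wrist');crop(p,220,150,420,320,'w20c.png',3.5)
s=state();print(s['gripper_width'],s['eef_pos'],s['ft_force'])
rel([*tray(12.5,-100),70],.053)
E
```

```text
50.56136985932302 [560.93967088 -46.36602208 112.8095404 ] [-0.50177793 -0.13599435 -1.90294056]
to [450.3 170.8  70. ] yaw now 0.495 turn [-0.001  0.002  0.442] shift [ 0.0059 -0.2436  0.0432]
```

View pics/w20c.png

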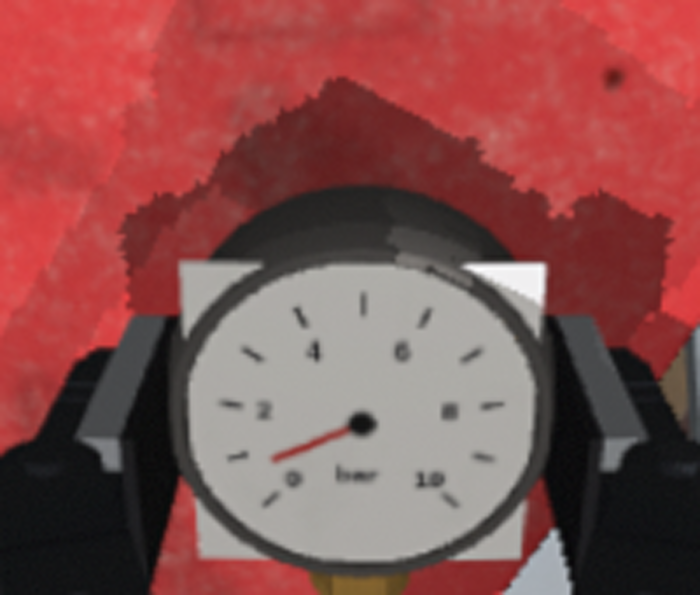

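Emit:
{"api": "step_arm", "payload": {"commands": [[0,0,0.1,0.0,-0.03,0,255],[0,0,0.2,0.0,-0.06,0,255],[0,0,0.3,0.0,-0.09,0,255],[0,0,0.4,0.0,-0.12,0,255],[0,0,0.442,0.002,-0.15,0,255],[0,0,0.442,0.003,-0.18,0,255],[0,0,0.442,0.005,-0.21,0,255],[0,0,0.442,0.006,-0.243,0.01,255],[0,0,0.442,0.006,-0.243,0.03,255],[0,0,0.442,0.006,-0.243,0.043,255],[0,0,0.442,0.006,-0.243,0.043,255],[0,0,0.442,0.006,-0.243,0.043,255]]}}

```text
time: 28.82
eef_pos: [450.6, 169.9, 69.7]
eef_rot: [3.139, 0.083, -0.006]
ft_force: [-0.3, 0.1, -0.5]
gripper_width: 50.9
```

```bash
python3 - <<'E'
from h import *
p,d=camera('wrist');cv2.imwrite('pics/w21.png',p)
s=state();print(s['gripper_width'],s['eef_pos'],s['ft_force'])
rel([*tray(12.5,-100),22],.053)
E
```

```text
50.573294852851326 [451.45812947 169.93250936  70.93474946] [ 0.46185301 -0.38601376 -0.71741349]
to [450.3 170.8  22. ] yaw now 0.053 turn [ 0.     0.001 -0.   ] shift [-0.0011 -0.001   0.0489]
```

View pics/w21.png

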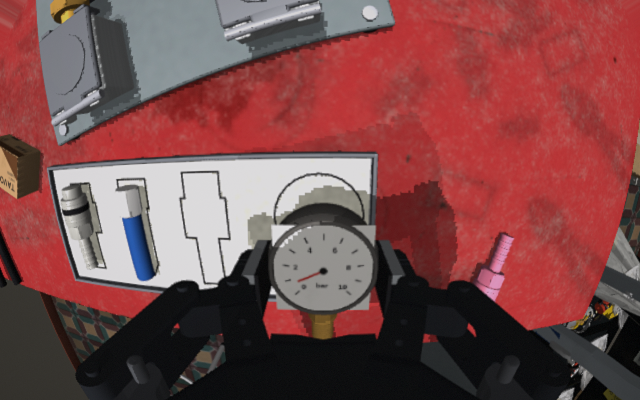

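Emit:
{"api": "step_arm", "payload": {"commands": [[0,0,0,-0.001,-0.001,0.02,255],[0,0,0,-0.001,-0.001,0.035,255],[0,0,0,-0.001,-0.001,0.044,255],[0,0,0,-0.001,-0.001,0.047,255],[0,0,0,-0.001,-0.001,0.049,255],[0,0,0,-0.001,-0.001,0.049,255]]}}

```text
time: 29.37
eef_pos: [451.1, 171.1, 22.8]
eef_rot: [-3.14, -0.082, -0.001]
ft_force: [-0.3, 0.3, -0.4]
gripper_width: 50.9
```

Emit:
{"api": "step_arm", "payload": {"commands": [[0,0,0,0,0,0.001,255],[0,0,0,0,0,0.002,255],[0,0,0,0,0,0.002,255]]}}

```text
time: 29.62
eef_pos: [451.1, 171.3, 20.9]
eef_rot: [-3.14, -0.083, -0.002]
ft_force: [0.1, -0.8, -0.9]
gripper_width: 50.5
```

Emit:
{"api": "step_arm", "payload": {"commands": [[0,0,0,0,0,0.001,255],[0,0,0,0,0,0.002,255],[0,0,0,0,0,0.002,255]]}}

```text
time: 29.87
eef_pos: [451.2, 171.3, 20.7]
eef_rot: [3.14, 0.083, 0.001]
ft_force: [-9.2, -2.7, 17.9]
gripper_width: 50.9
```

Contact on the sheet. Open gently, then lift straight up.

Emit:
{"api": "step_arm", "payload": {"commands": [[0,0,0,0,0,-0.002,70],[0,0,0,0,0,-0.002,50],[0,0,0,0,0,-0.002,40],[0,0,0,0,0,-0.01,40],[0,0,0,0,0,-0.03,40],[0,0,0,0,0,-0.06,40],[0,0,0,0.0,0.0,-0.09,40],[0,0,0,-0.03,0.0,-0.12,40],[0,0,0,-0.07,0.0,-0.14,40],[0,0,0,-0.1,-0.03,-0.14,40],[0,0,0,-0.1,-0.06,-0.14,40],[0,0,0,-0.1,-0.06,-0.14,40]]}}

```text
time: 30.87
eef_pos: [346.1, 229.0, 159.8]
eef_rot: [-3.137, -0.089, -0.004]
ft_force: [0.8, 0.8, -0.2]
gripper_width: 72.2
```

```bash
python3 - <<'E'
from h import *
p,d=camera('wrist');cv2.imwrite('pics/w22.png',p)
p,d=camera('scene');crop(p,210,90,400,280,'s22c.png',3.1);cv2.imwrite('pics/s22.png',p)
print(state()['eef_pos'])
E
```

```text
[347.2773676  226.38269158 158.82143802]
```

View pics/w22.png

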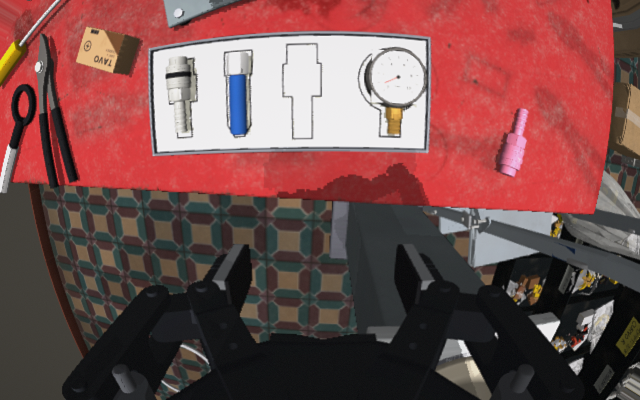

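View pics/s22c.png

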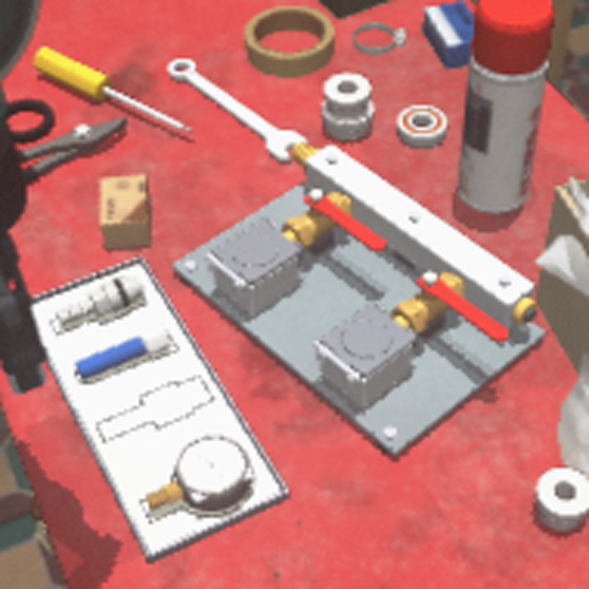

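```bash
python3 - <<'E'
from h import *
p,d=camera('top');cv2.imwrite('pics/t23.png',p);crop(p,200,220,350,300,'t23c.png',5)
p=cv2.imread('pics/s22.png');crop(p,210,165,310,275,'s23c.png',5)
p=cv2.imread('pics/w22.png');crop(p,140,20,440,165,'w23c.png',2.66)
E
```

```text
(no output)
```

View pics/t23c.png

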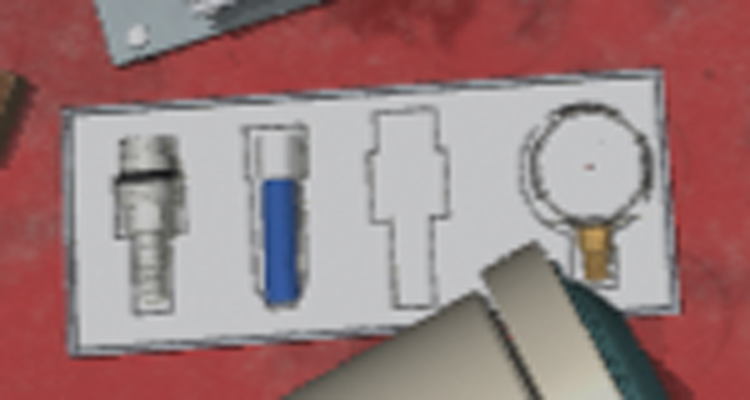

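View pics/s23c.png

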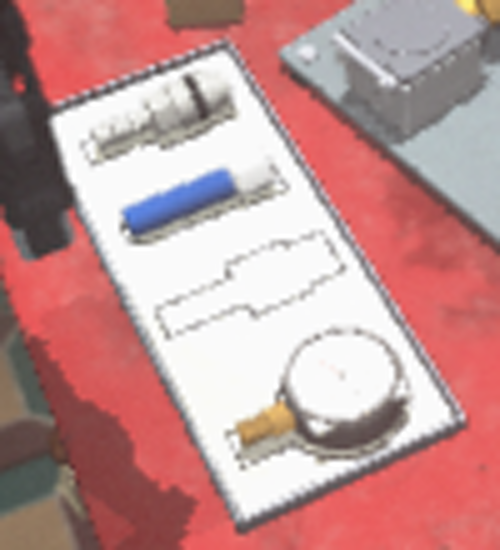

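View pics/w23c.png

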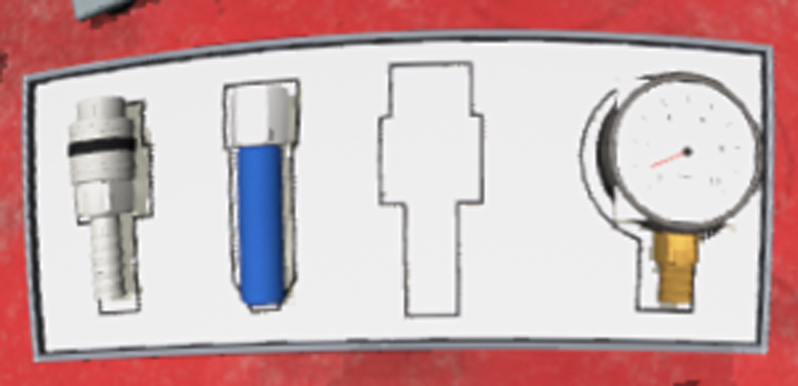

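```bash
python3 - <<'E'
from h import *
c,s=np.cos(TY),np.sin(TY)
def T(P): q=P[:,:2]-TO;return np.c_[q@[c,s],q@[-s,c]].round(1).tolist()
f=lambda x,y:(200+x/5,220+y/5)
print('top gauge',T(plane('top',[f(591,165)],28)),T(plane('top',[f(597,280)],16)),'outline',T(plane('top',[(190+419/3.3,120+442/3.3)],4)))
print('top coupler',T(plane('top',[f(147,136),f(155,312)],17)),'seal',T(plane('top',[f(278,128),f(281,302)],14)))
f=lambda x,y:(210+x/5,165+y/5)
print('scene gauge',T(plane('scene',[f(344,373)],28)),T(plane('scene',[f(241,433)],16)))
print('scene coupler',T(plane('scene',[f(226,85),f(96,133)],16)),'seal',T(plane('scene',[f(270,176),f(128,220)],13)))
ol=[f(156,311),f(165,337),f(332,237),f(345,268)]
print('scene long outl',T(plane('scene',ol,4)))
# wrist: pose at time of w22 ~ current (not moved)
f=lambda x,y:(140+x/2.66,20+y/2.66)
print('wrist gauge',T(plane('wrist',[f(687,152)],28)),T(plane('wrist',[f(673,304)],16)),'coupler',T(plane('wrist',[f(100,97),f(110,300)],17)),'seal',T(plane('wrist',[f(264,85),f(263,304)],13)))
print('wrist corners',T(plane('wrist',[f(25,76),f(772,47),f(768,352),f(37,358)],9)))
E
```

```text
top gauge [[13.1, -101.2]] [[-37.8, -100.9]] outline [[12.1, -98.9]]
top coupler [[39.3, 98.1], [-38.9, 96.7]] seal [[39.4, 39.4], [-38.3, 41.1]]
scene gauge [[14.8, -101.7]] [[-36.1, -100.7]]
scene coupler [[39.1, 98.5], [-31.0, 99.6]] seal [[35.2, 33.3], [-36.5, 40.9]]
scene long outl [[-43.4, -10.4], [-45.2, -26.6], [48.3, -10.0], [45.8, -30.5]]
wrist gauge [[13.0, -104.2]] [[-37.8, -103.4]] coupler [[40.4, 94.9], [-33.0, 93.2]] seal [[38.6, 34.8], [-37.6, 36.6]]
wrist corners [[55.2, 131.7], [55.7, -140.1], [-54.4, -141.2], [-53.6, 131.4]]
```

Emit:
{"api": "step_arm", "payload": {"commands": [[0,0,0,0,0,-0.04,40],[0,0,0,0,0,-0.06,40],[0,0,0,0,0,-0.06,40],[0,0,0,0,0,-0.06,40],[0,0,0,0,0,-0.06,40],[0,0,0,0,0,-0.06,40],[0,0,0,0,0,-0.06,40],[0,0,0,0,0,-0.06,40],[0,0,0,0,0,-0.06,40],[0,0,0,0,0,-0.06,40],[0,0,0,0,0,-0.06,40],[0,0,0,0,0,-0.06,40]]}}

```text
time: 32.02
eef_pos: [347.6, 225.8, 218.2]
eef_rot: [3.14, 0.083, -0.0]
ft_force: [0.0, -0.2, -0.4]
gripper_width: 71.9
```

```bash
python3 - <<'E'
from h import *
p,d=camera('scene');crop(p,210,90,440,320,'s24c.png',2.6)
print(state()['ft_force'],state()['time'])
E
```

```text
[-0.66342055  0.0893909   0.2331855 ] 32.0667
```

View pics/s24c.png

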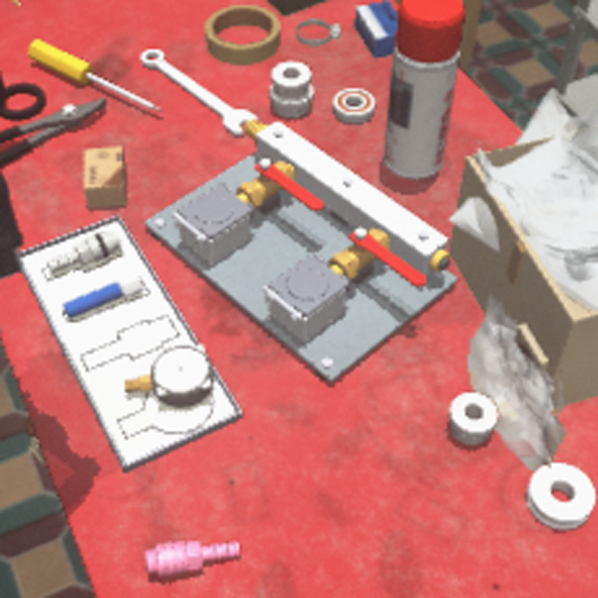

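The gauge has been knocked aside, now at about scene (280,234), so I'll re-measure it and move it back.

```bash
python3 - <<'E'
from h import *
c,s=np.cos(TY),np.sin(TY)
def T(P): q=P[:,:2]-TO;return np.c_[q@[c,s],q@[-s,c]].round(1).tolist()
f=lambda x,y:(210+x/2.6,90+y/2.6)
P=np.r_[plane('scene',[f(183,374)],28),plane('scene',[f(126,384)],16)];print(P.round(1),T(P))
p,d=camera('top');crop(p,200,220,350,300,'t25c.png',5)
p,d=camera('wrist');cv2.imwrite('pics/w25.png',p)
E
```

```text
[[461.6 182.2  28. ]
 [414.9 202.5  16. ]] [[24.5, -89.2], [-21.1, -66.5]]
```

View pics/t25c.png

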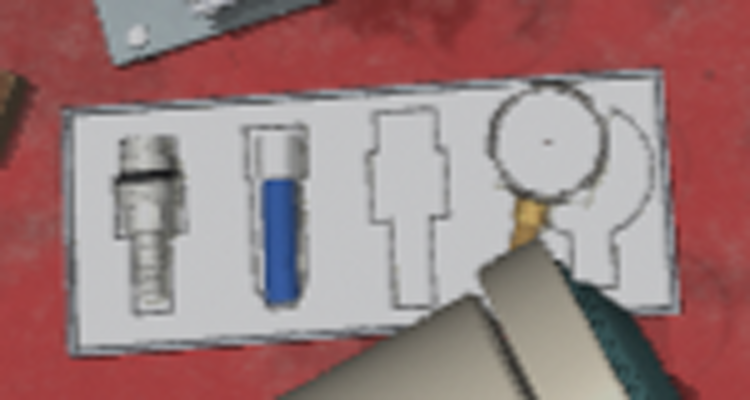

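View pics/w25.png

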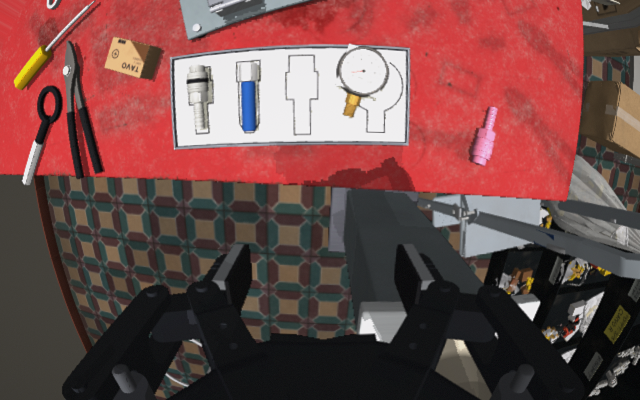

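```bash
python3 - <<'E'
from h import *
c,s=np.cos(TY),np.sin(TY)
def T(P): q=P[:,:2]-TO;return np.c_[q@[c,s],q@[-s,c]].round(1).tolist()
P=plane('top',[(200+548/5,220+142/5)],28);print('top',P.round(1),T(P))
p=cv2.imread('pics/w25.png');crop(p,330,35,420,135,'w25c.png',6)
P=np.r_[plane('wrist',[(363,70)],28),plane('wrist',[(348.5,116.5)],16)];d=P[0]-P[1]
print(P.round(1),T(P),np.linalg.norm(d[:2]),np.arctan2(d[1],d[0]))
s=plane('scene',[(210+183/2.6,90+374/2.6)],28)[0]-plane('scene',[(210+126/2.6,90+384/2.6)],16)[0];print(np.arctan2(s[1],s[0]))
E
```

```text
top [[461.4 188.9  28. ]] [[24.5, -82.6]]
[[461.6 189.9  28. ]
 [411.4 201.   16. ]] [[24.8, -81.5], [-24.7, -67.8]] 51.386867309176594 -0.21732397479958748
-0.4091335990939279
```

View pics/w25c.png

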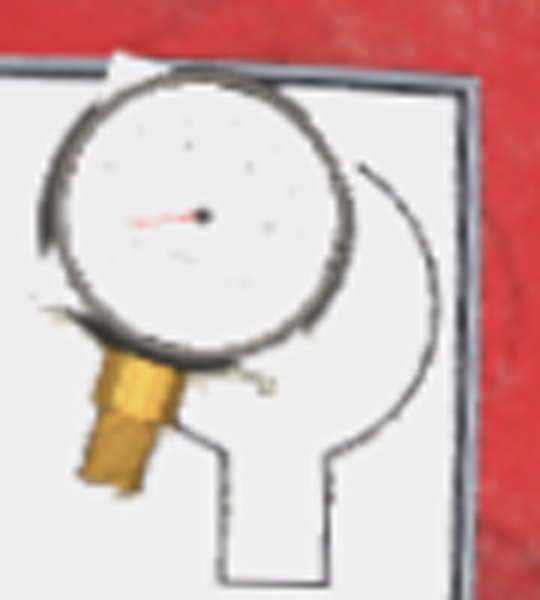

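```bash
python3 - <<'E'
from h import *
rel([461.5,189,80],-.22)
E
```

```text
to [461.5 189.   80. ] yaw now 0.053 turn [ 0.    -0.     0.273] shift [0.1118 0.0428 0.1383]
```

Emit:
{"api": "step_arm", "payload": {"commands": [[0,0,0.1,0.03,0.01,0.03,0],[0,0,0.2,0.06,0.02,0.06,0],[0,0,0.273,0.09,0.035,0.09,0],[0,0,0.273,0.112,0.043,0.12,0],[0,0,0.273,0.112,0.043,0.138,0],[0,0,0.273,0.112,0.043,0.138,0],[0,0,0.273,0.112,0.043,0.138,0],[0,0,0.273,0.112,0.043,0.138,0]]}}

```text
time: 32.83
eef_pos: [462.1, 189.3, 82.1]
eef_rot: [-3.122, 0.344, -0.003]
ft_force: [-0.3, 1.1, 0.5]
gripper_width: 85.4
```

```bash
python3 - <<'E'
from h import *
p,d=camera('wrist');cv2.imwrite('pics/w26.png',p)
rel([461.5,189,20],-.22)
print(proj('wrist',[[461.5,189,28],[412,200,16]]))
E
```

```text
to [461.5 189.   20. ] yaw now -0.219 turn [-0.002 -0.003  0.001] shift [-0.0009  0.0008  0.0626]
[[323.51261933 223.43545281]
 [323.52911769 280.27946373]]
```

View pics/w26.png

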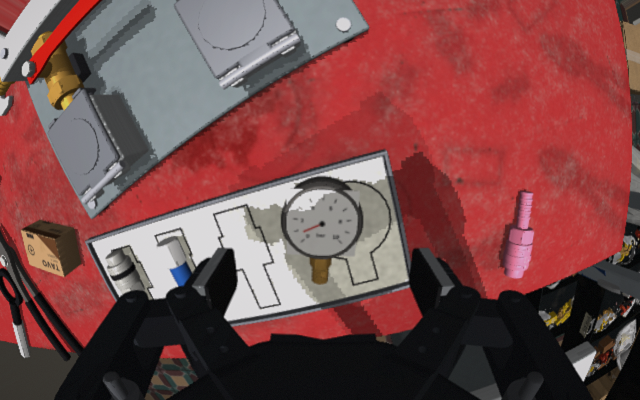

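Emit:
{"api": "step_arm", "payload": {"commands": [[0,0,0.04,-0.001,0.0,0.03,0],[0,0,0.04,-0.001,0.0,0.05,0],[0,0,0.04,-0.001,0.0,0.06,0],[0,0,0.04,-0.001,0.0,0.062,0],[0,0,0.04,-0.001,0.0,0.062,0],[0,0,0.04,-0.001,0.0,0.062,255],[0,0,0.04,-0.001,0.0,0.062,255],[0,0,0.04,-0.001,0.0,0.062,255],[0,0,0.04,-0.001,0.0,0.062,255],[0,0,0.04,-0.001,0.0,0.062,255],[0,0,0.04,-0.001,0.0,0.062,255]], "newtons": 60}}

```text
time: 33.8
eef_pos: [461.8, 189.3, 20.3]
eef_rot: [-3.114, 0.407, -0.004]
ft_force: [-2.8, -0.7, 7.7]
gripper_width: 51.0
```

Emit:
{"api": "step_arm", "payload": {"commands": [[0,0,0,0,0,-0.01,255],[0,0,0,0,0,-0.025,255],[0,0,0,0,0,-0.03,255],[0,0,0,0,0,-0.03,255],[0,0,0,0,0,-0.03,255]]}}

```text
time: 34.22
eef_pos: [460.9, 189.0, 48.5]
eef_rot: [-3.115, 0.408, -0.001]
ft_force: [0.1, 0.3, -2.4]
gripper_width: 51.1
```

```bash
python3 - <<'E'
from h import *
p,d=camera('wrist');cv2.imwrite('pics/w27.png',p);crop(p,220,150,420,320,'w27c.png',3.5)
s=state();print(s['gripper_width'],s['eef_pos'],s['ft_force'])
rel([*tray(11.5,-100),50],.053)
E
```

```text
50.77471175957391 [460.48779092 188.84266159  47.89668385] [ 0.00546414 -0.15440883 -1.70308378]
to [449.3 170.7  50. ] yaw now -0.260 turn [ 0.     0.    -0.313] shift [-0.0062  0.0204 -0.0021]
```

View pics/w27c.png

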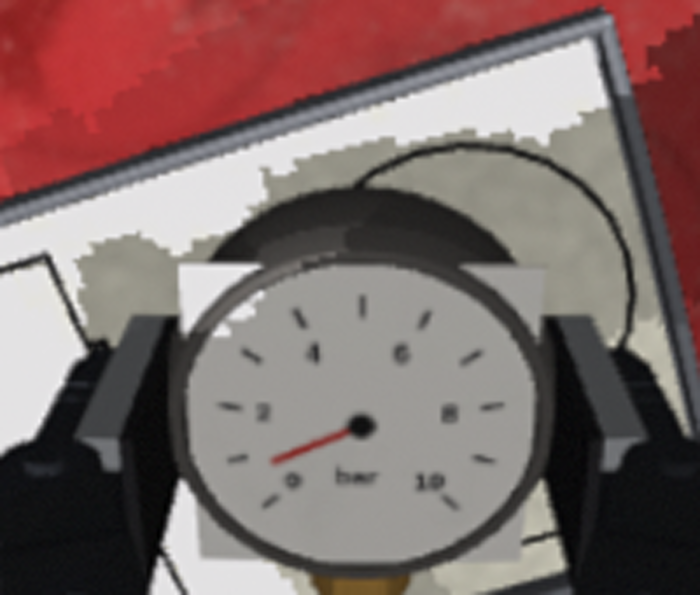

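Emit:
{"api": "step_arm", "payload": {"commands": [[0,0,-0.1,-0.006,0.01,0,255],[0,0,-0.2,-0.006,0.02,0,255],[0,0,-0.313,-0.006,0.02,0.0,255],[0,0,-0.313,-0.006,0.02,0.0,255],[0,0,-0.313,-0.006,0.02,0.01,255],[0,0,-0.313,-0.006,0.02,0.02,255],[0,0,-0.313,-0.006,0.02,0.025,255],[0,0,-0.313,-0.006,0.02,0.026,255],[0,0,-0.313,-0.006,0.02,0.026,255]]}}

```text
time: 35.02
eef_pos: [449.3, 171.1, 21.4]
eef_rot: [3.14, 0.082, -0.003]
ft_force: [0.5, -0.6, -1.3]
gripper_width: 51.0
```

```bash
python3 - <<'E'
from h import *
s=state();print(s['gripper_width'],s['eef_pos'],s['ft_force'])
rel([*tray(11.5,-99.5),20],.053)
E
```

```text
51.01591325235393 [449.33557783 171.13157791  21.36915095] [ 0.53364943 -0.55313543 -1.33313582]
to [449.3 171.2  20. ] yaw now 0.052 turn [ 0.001  0.002 -0.001] shift [-0.0001 -0.0001  0.0014]
```

Emit:
{"api": "step_arm", "payload": {"commands": [[0,0,0,0,0,0.001,255],[0,0,0,0,0,0.002,255],[0,0,0,0,0,0.002,255]]}}

```text
time: 35.27
eef_pos: [449.9, 171.2, 20.5]
eef_rot: [3.14, 0.083, 0.001]
ft_force: [0.1, -0.3, -1.1]
gripper_width: 50.8
```

Emit:
{"api": "step_arm", "payload": {"commands": [[0,0,0,0,0,0.001,70],[0,0,0,0,0,0.0,50],[0,0,0,0,0,0.0,40],[0,0,0,0,0,-0.01,40],[0,0,0,0,0,-0.03,40],[0,0,0,0,0,-0.06,40],[0,0,0,0.0,0.0,-0.09,40],[0,0,0,-0.03,0.0,-0.12,40],[0,0,0,-0.07,0.0,-0.14,40],[0,0,0,-0.1,-0.05,-0.14,40],[0,0,0,-0.1,-0.1,-0.14,40],[0,0,0,-0.1,-0.12,-0.14,40]]}}

```text
time: 36.27
eef_pos: [343.1, 284.2, 162.6]
eef_rot: [-3.138, -0.081, -0.006]
ft_force: [1.1, -0.3, 0.7]
gripper_width: 72.3
```

Emit:
{"api": "step_arm", "payload": {"commands": [[0,0,0,0,-0.04,-0.04,40],[0,0,0,0,-0.06,-0.06,40],[0,0,0,0,-0.06,-0.06,40],[0,0,0,0,-0.06,-0.06,40],[0,0,0,0,-0.06,-0.06,40],[0,0,0,0,-0.06,-0.06,40],[0,0,0,0,-0.06,-0.06,40],[0,0,0,0,-0.06,-0.06,40],[0,0,0,0,-0.06,-0.06,40],[0,0,0,0,-0.06,-0.06,40],[0,0,0,0,-0.06,-0.06,40],[0,0,0,0,-0.06,-0.06,40]]}}

```text
time: 37.27
eef_pos: [340.8, 342.9, 220.2]
eef_rot: [3.14, 0.083, -0.0]
ft_force: [0.2, 0.0, -0.3]
gripper_width: 71.9
```

```bash
python3 - <<'E'
from h import *
p,d=camera('scene');crop(p,210,90,440,320,'s28c.png',2.6)
p,d=camera('top');crop(p,190,130,350,300,'t28c.png',3.5)
E
```

```text
(no output)
```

View pics/s28c.png

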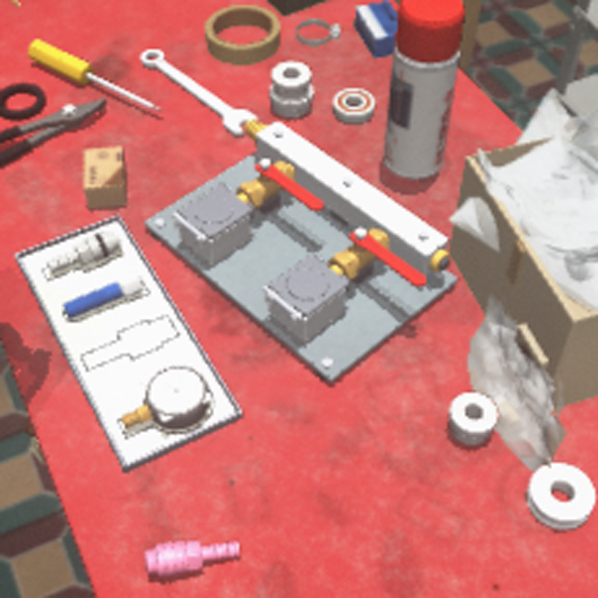

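View pics/t28c.png

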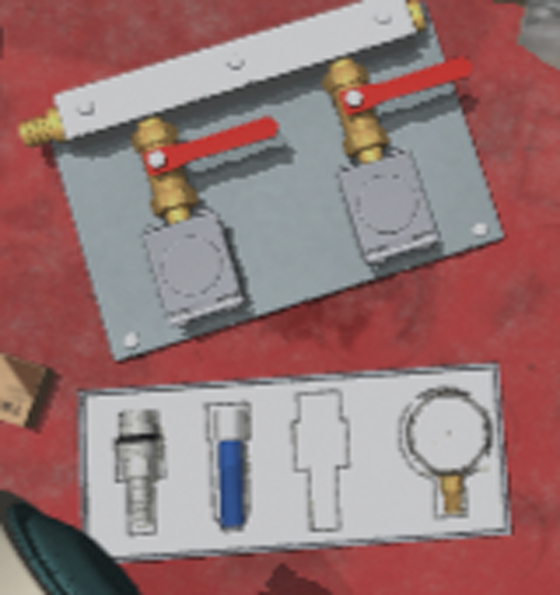

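```bash
python3 - <<'E'
from h import *
c=cal('top')
p,d=camera('top');H,S,V=cv2.split(cv2.cvtColor(p,cv2.COLOR_BGR2HSV));W=cloud('top',d)
t=(W[...,2]>52)&(W[...,2]<75)&(S>150)&((H<8)|(H>172));t[:,:200]=0;t[:,350:]=0;t[:130]=0;t[220:]=0
axs=[np.array([620.9,352.7]),np.array([660.3,228.4])]
for b in blob(t,30):
    v,u=np.nonzero(b);P=plane('top',np.c_[u,v],66,c)[:,:2];m=P.mean(0)
    w,V2=np.linalg.eigh(np.cov(P.T));e=V2[:,1];e=e if e[1]<0 else -e
    print(len(u),m.round(1),'angle from -x', np.arctan2(e[1],e[0])-(MY-np.pi))
    a=min(axs,key=lambda a:np.linalg.norm(a-m));r=m-a;print('pivot->mean',np.arctan2(r[1],r[0])-(MY-np.pi))
print('time',state()['time'])
E
```

```text
182 [671.1 192.7] angle from -x 1.5967381880687153
pivot->mean 1.558789871588945
182 [631.5 318.5] angle from -x 1.5948773520894008
pivot->mean 1.5658920667016654
time 37.4167
```

```bash
python3 - <<'E'
from h import *
c,s=np.cos(TY),np.sin(TY)
P=np.r_[plane('top',[(190+448/3.5,130+431/3.5)],28),plane('top',[(190+455/3.5,130+513/3.5)],16)]-[*TO,0]
print('gauge face, stem end in tray',[(round(float(q[:2]@[c,s]),1),round(float(q[:2]@[-s,c]),1)) for q in P])
p,d=camera('top');W=cloud('top',d);q=W[...,:2]-MO;a,b=np.cos(MY),np.sin(MY);X=q@[a,b];Y=q@[-b,a]
for y0 in(65,-65):
    m=(abs(Y-y0)<18)&(X>-65)&(X<-18);A=np.c_[X[m],np.ones(m.sum())];print('cover slope,z',np.linalg.lstsq(A,W[...,2][m],rcond=None)[0],np.median(W[...,2][m]))
from cell import close_job
print(close_job())
E
```

```text
gauge face, stem end in tray [(12.8, -100.7), (-39.1, -102.1)]
cover slope,z [1.73889974e-03 5.27048203e+01] 52.68748987489323
cover slope,z [3.56923620e-03 5.29475935e+01] 53.00794178518595
the job is handed in; nothing more can be done
None
```

I turned both levers to their stops, pressed both covers shut, and laid the short coupler, sealant bottle and gauge in their outlines. Then I handed the job in at about 37 s. No long coupler was in view (the one steel coupler measured about 73 mm), so its outline is empty. The pink coupler and the bystanders were left alone.

- **Gauge:** it was knocked aside after I first placed it, so I picked it up and placed it again.
- **Levers:** measured at about 1.56–1.60 rad.
- **Covers:** flat, with the tops at z of about 53 mm.
- **Gauge position:** its case is centred at tray (12.8, −100.7) mm, against the drawn (11.5, −100), face up.
- **Coupler and sealant:** placed within about 3 mm of their outline lines in the top view.
- **Disagreements between views:** the wrist camera read about 4 mm off sideways for everything. One rough reading from the scene camera put the sealant's head at y 33 mm, but the top view and the corrected wrist view put it at 39 mm.

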